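Sort screw cartons from the crate by weight and stow the tray

TASK

Take every screw carton out of the wooden crate and feel its weight: full, heavy ones go into the steel sliding tray, nearly empty, light ones into the yellow plastic refill bin, each resting on the floor there and not on another carton. When all the cartons are sorted, push the tray in until it is fully home against its stop. Leave the jar and the bracket in the crate.

Things in the scene. Friction and masses are not known exactly. Their poses are not given: they have to be found in the camera images.
- carton_1: closed cardboard screw carton, 80 long (its x) x 40 wide (its y) x 56 high (its z) mm; origin at its centre; stands in the crate at the start. All cartons look the same: a full one weighs 420 to 580 g, a nearly empty one 90 to 160 g. None if absent or held
- carton_2: closed cardboard screw carton, 80 long (its x) x 40 wide (its y) x 56 high (its z) mm; origin at its centre; stands in the crate at the start. All cartons look the same: a full one weighs 420 to 580 g, a nearly empty one 90 to 160 g. None if absent or held
- carton_3: closed cardboard screw carton, 80 long (its x) x 40 wide (its y) x 56 high (its z) mm; origin at its centre; stands in the crate at the start. All cartons look the same: a full one weighs 420 to 580 g, a nearly empty one 90 to 160 g. None if absent or held
- carton_4: closed cardboard screw carton, 80 long (its x) x 40 wide (its y) x 56 high (its z) mm; origin at its centre; stands in the crate at the start. All cartons look the same: a full one weighs 420 to 580 g, a nearly empty one 90 to 160 g. None if absent or held
- carton_5: closed cardboard screw carton, 80 long (its x) x 40 wide (its y) x 56 high (its z) mm; origin at its centre; stands in the crate at the start. All cartons look the same: a full one weighs 420 to 580 g, a nearly empty one 90 to 160 g. None if absent or held
- crate: shallow slatted wooden crate fixed on the bench; origin under its centre; inside 230 (its x) x 340 (its y) mm, floor 8 mm above the bench, walls 10 mm thick with their top 35 mm above the bench, corner posts 60 mm high
- rack: low fixed steel rack that carries the sliding tray; origin on the bench under the tray's centre when the tray is fully out; the tray slides along its +x to a rear stop; side rails 30 mm high, 292 mm over their outer faces
- bin: low yellow plastic open bin fixed on the bench, for refilling; origin under its centre; inside 260 (its x) x 100 (its y) mm, floor 4 mm above the bench, walls 4 mm thick with their top 28 mm above the bench
- tray_floor (a point): centre of the inner floor of the steel sliding tray (moves with it), 15 mm above the bench; the tray is 125 (its x) x 260 (its y) mm inside, walls 3 mm thick rising 22 mm above this floor; it slides along +x of this frame, away from the robot, on a low steel rack with side rails (outer faces 292 mm apart, top 30 mm above the bench)
- tray_grip (a point): top centre of the upright grip plate at the tray's front (-x) side, 80 mm above the bench: plate 10 mm thick (x), 70 mm wide (y), standing 43 mm higher than the tray's walls; it can be pinched from above or pushed
- tray (a joint): slide of the tray, m: 0 fully pulled out, grows as it is pushed in; fully home against the rear stop at about 0.11. Friction about 4 N
- jar: glass jar, 48 mm diameter, 60 mm high, standing in the crate among the cartons; origin under its centre; a bystander
- bracket: angle bracket, 100 mm long (its x), 30 mm wide, 4 mm thick, one end turned up 37 mm high; lies in the crate at its +y end; origin under the long leg's centre; a bystander
Things that resemble listed ones, but are neither listed nor needed, are in the scene too. What is shaped like the carton_5 but orange is not meant.

How it is judged (in metres and radians):
On the way, in this order (a step that is already met when the one before it is completed fails the run):
1. every full carton rests in the sliding tray and every nearly empty one in the refill bin, while the tray is not yet home (((x of carton_1 in the frame of tray_floor between -0.044 and 0.044 m and y of carton_1 in the frame of tray_floor between -0.112 and 0.112 m and z of carton_1 in the frame of tray_floor between 0.012 and 0.047 m and contact force between carton_1 and rack above 3 N) or (x of carton_1 in the frame of bin between -0.112 and 0.112 m and y of carton_1 in the frame of bin between -0.035 and 0.035 m and z of carton_1 in the frame of bin between 0.016 and 0.051 m and contact force between carton_1 and bin between 0.4 and 3 N)) and linear speed of each of carton_1, carton_2, carton_3, carton_4, carton_5 below 0.03 m/s and contact force between each of carton_1, carton_2, carton_3, carton_4, carton_5 and the fingers below 0.1 N and ((x of carton_2 in the frame of tray_floor between -0.044 and 0.044 m and y of carton_2 in the frame of tray_floor between -0.112 and 0.112 m and z of carton_2 in the frame of tray_floor between 0.012 and 0.047 m and contact force between carton_2 and rack above 3 N) or (x of carton_2 in the frame of bin between -0.112 and 0.112 m and y of carton_2 in the frame of bin between -0.035 and 0.035 m and z of carton_2 in the frame of bin between 0.016 and 0.051 m and contact force between carton_2 and bin between 0.4 and 3 N)) and ((x of carton_3 in the frame of tray_floor between -0.044 and 0.044 m and y of carton_3 in the frame of tray_floor between -0.112 and 0.112 m and z of carton_3 in the frame of tray_floor between 0.012 and 0.047 m and contact force between carton_3 and rack above 3 N) or (x of carton_3 in the frame of bin between -0.112 and 0.112 m and y of carton_3 in the frame of bin between -0.035 and 0.035 m and z of carton_3 in the frame of bin between 0.016 and 0.051 m and contact force between carton_3 and bin between 0.4 and 3 N)) and ((x of carton_4 in the frame of tray_floor between -0.044 and 0.044 m and y of carton_4 in the frame of tray_floor between -0.112 and 0.112 m and z of carton_4 in the frame of tray_floor between 0.012 and 0.047 m and contact force between carton_4 and rack above 3 N) or (x of carton_4 in the frame of bin between -0.112 and 0.112 m and y of carton_4 in the frame of bin between -0.035 and 0.035 m and z of carton_4 in the frame of bin between 0.016 and 0.051 m and contact force between carton_4 and bin between 0.4 and 3 N)) and ((x of carton_5 in the frame of tray_floor between -0.044 and 0.044 m and y of carton_5 in the frame of tray_floor between -0.112 and 0.112 m and z of carton_5 in the frame of tray_floor between 0.012 and 0.047 m and contact force between carton_5 and rack above 3 N) or (x of carton_5 in the frame of bin between -0.112 and 0.112 m and y of carton_5 in the frame of bin between -0.035 and 0.035 m and z of carton_5 in the frame of bin between 0.016 and 0.051 m and contact force between carton_5 and bin between 0.4 and 3 N)) and value of joint tray below 0.095 m), for 0.2 s.
2. the tray is pushed fully home (value of joint tray above 0.106 m), for 0.2 s.
At the end, for the whole second after the job is handed in: full cartons on the tray floor (centre within 44 mm across, 112 mm along of its centre), nearly empty ones on the bin floor (112 mm along, 35 mm across), any side down, centre under 47 mm above the floor, released, at rest; tray joint above 0.106; jar and bracket in the crate (((x of carton_1 in the frame of tray_floor between -0.044 and 0.044 m and y of carton_1 in the frame of tray_floor between -0.112 and 0.112 m and z of carton_1 in the frame of tray_floor between 0.012 and 0.047 m and contact force between carton_1 and rack above 3 N) or (x of carton_1 in the frame of bin between -0.112 and 0.112 m and y of carton_1 in the frame of bin between -0.035 and 0.035 m and z of carton_1 in the frame of bin between 0.016 and 0.051 m and contact force between carton_1 and bin between 0.4 and 3 N)) and linear speed of each of carton_1, carton_2, carton_3, carton_4, carton_5 below 0.03 m/s and contact force between each of carton_1, carton_2, carton_3, carton_4, carton_5 and the fingers below 0.1 N and ((x of carton_2 in the frame of tray_floor between -0.044 and 0.044 m and y of carton_2 in the frame of tray_floor between -0.112 and 0.112 m and z of carton_2 in the frame of tray_floor between 0.012 and 0.047 m and contact force between carton_2 and rack above 3 N) or (x of carton_2 in the frame of bin between -0.112 and 0.112 m and y of carton_2 in the frame of bin between -0.035 and 0.035 m and z of carton_2 in the frame of bin between 0.016 and 0.051 m and contact force between carton_2 and bin between 0.4 and 3 N)) and ((x of carton_3 in the frame of tray_floor between -0.044 and 0.044 m and y of carton_3 in the frame of tray_floor between -0.112 and 0.112 m and z of carton_3 in the frame of tray_floor between 0.012 and 0.047 m and contact force between carton_3 and rack above 3 N) or (x of carton_3 in the frame of bin between -0.112 and 0.112 m and y of carton_3 in the frame of bin between -0.035 and 0.035 m and z of carton_3 in the frame of bin between 0.016 and 0.051 m and contact force between carton_3 and bin between 0.4 and 3 N)) and ((x of carton_4 in the frame of tray_floor between -0.044 and 0.044 m and y of carton_4 in the frame of tray_floor between -0.112 and 0.112 m and z of carton_4 in the frame of tray_floor between 0.012 and 0.047 m and contact force between carton_4 and rack above 3 N) or (x of carton_4 in the frame of bin between -0.112 and 0.112 m and y of carton_4 in the frame of bin between -0.035 and 0.035 m and z of carton_4 in the frame of bin between 0.016 and 0.051 m and contact force between carton_4 and bin between 0.4 and 3 N)) and ((x of carton_5 in the frame of tray_floor between -0.044 and 0.044 m and y of carton_5 in the frame of tray_floor between -0.112 and 0.112 m and z of carton_5 in the frame of tray_floor between 0.012 and 0.047 m and contact force between carton_5 and rack above 3 N) or (x of carton_5 in the frame of bin between -0.112 and 0.112 m and y of carton_5 in the frame of bin between -0.035 and 0.035 m and z of carton_5 in the frame of bin between 0.016 and 0.051 m and contact force between carton_5 and bin between 0.4 and 3 N)) and value of joint tray above 0.106 m and x of jar in the frame of crate between -0.12 and 0.12 m and y of jar in the frame of crate between -0.175 and 0.175 m and z of jar in the frame of crate between -0.01 and 0.06 m and x of bracket in the frame of crate between -0.12 and 0.12 m and y of bracket in the frame of crate between -0.175 and 0.175 m and z of bracket in the frame of crate between -0.01 and 0.06 m); the robot touches nothing.
Of carton_1, carton_2, carton_3, carton_4, carton_5 only 4 to 5 are there at a start; the rules pass over those that are not, and their reading is None.
At some moment in a run one of carton_1, carton_2, carton_3, carton_4, carton_5 may be knocked a few centimetres aside while the robot is not near it.
Once in a run the grip may slacken for a moment while it holds something.
It also fails if it takes over 210 s, if anything falls off the work surface, if the arm or the gripper's body presses on something with over 40 N, if the wrist force passes 120 N, or if a joint passes its speed limit or range.

ROBOT

A 6-joint arm with a two-finger parallel gripper is mounted at the origin on the work surface. World frame = base frame: x ahead of the robot, y to its left, z up, the work surface at z = 0. Lengths are in m, angles in degrees, forces in N, time in s.
With the tool pointing down it reaches from about 0.4 to 0.825 m from the base axis. Payload 7 kg.
Tool frame: the origin (TCP) lies between the finger pads; the fingertips stand 22 mm ahead of it and the grasp point (between the pads) lies 3 mm ahead of it; z points along the fingers, y is the line along which they close (so a half turn about z gives the same grasp; the last joint's range is limited). The gripper opens to 88 mm and grips with 3 to 60 N. Pads are 19 mm wide; open, the fingers measure 130 mm over their backs; the gripper's body (78 mm by 193 mm) begins 47 mm behind the grasp point.
Start: joints at [89.559, 20.546, 0.682, 0, -70.136, -16.507], TCP at [0.197, 0.646, 0.212] pointing down, gripper open.
Joint ranges: [-176.03, 176.03], [-82.01, 121.73], [-58.28, 71.71], [-173.87, 95.51], [-174.79, -0.11], [-173.66, 173.66]. Speed limits (degrees/s): [136.94, 136.94, 172.46, 180, 180, 180].

INTERFACE

Orientations are given as [roll, pitch, yaw] about the fixed x, y, z axes, in that order (R = Rz(yaw) Ry(pitch) Rx(roll)).
In Python, from plant import r, vision gives the robot as it stands.
- The arm moves only by the shell command python3 -m pendant 'ROWS' [FORCE]. ROWS is JSON, a list that holds one entry, the list of rows, each a list of 7 numbers: the shift along the tool's x, y, z scaled (see below), then the turn, a rotation vector about the tool's x, y, z scaled (see below), then the opening, from -1 (shut) to 1 (fully open). In form: [[[x, y, z, wx, wy, wz, fingers], ...]]. A call has exactly 8 rows; each row shifts and turns the commanded pose from where the row before left it, along the tool's axes as they then stand; what a row does not reach is not made up. The controller multiplies each number of a shift by 20 mm and each number of a turn by 4 degrees. A row lasts 1/10 s, in which the tool goes at most 50 mm and 8.59 degrees, less where a joint would pass 70% of its speed; a pose out of reach is approached as far as the arm can. A call with a number of a shift or a turn outside -1 to 1 is refused whole. A call with a gripper value outside its range is refused whole. The fingers move at their own pace and stop on an object; FORCE is the grip in N (left out, the last holds). Time passes only in rows, so rows that do not move let the fingers close, or fill a call up. It gives the time, the measured TCP pose, the force, the opening and the grip force at its end, in the units of the state.
- r.get_state(): the state, without advancing time (a new reading comes with each control period).
- vision.capture(name): name is "scene" or "top" or "wrist"; returns a dict with "frame" (420x560x3 uint8, blue, green, red), "depth" (420x560 float32, m along the optical axis (not along the pixel's ray), 0 where there is no reading), "camera_matrix" (3x3 intrinsics, pixels), "k1" (the pictures are not rectified: a ray, as slopes to the right and down, at radius r is drawn at 1 + k1 r^2 times it, then the intrinsics apply), "extrinsics" (4x4, takes a point from world to camera coordinates); the wrist camera has in their place "hand_eye" (4x4, takes a point from camera to tool coordinates, whose origin is the TCP and whose axes are the flange's). Camera axes: x right, y up, looking along -z (the intrinsics and any distortion apply to the point x, -y, -z); pixel columns grow to the right and rows downward; lengths in m; the calibration is good to about 2 mm. A picture is of the moment at which its call begins: read the wrist's pose just before it.
- r.close_job(): hands the job in; it is judged then, once.
The state is a dict: "time_s": time; "joints": joint angles; "qd": joint speeds; "joint_torque": joint torques, N m; "tcp_pos": TCP position; "eef_rot": TCP orientation; "contact_force": force on the tool from outside, world axes, zero at the start; "moment": the same for the moment, N m; "gripper_width": finger opening in m; "gripper_force": force on a finger pad.
Only numpy, scipy, OpenCV 4.12 (cv2) and the standard library are available. Lean on these libraries where they do the work, as an engineer would, in place of code of your own. Each camera call takes 0.05 s, during which the arm holds its last target. There are 200 camera calls.

## Working session

There is one attempt and no reset: what is moved stays moved. The work goes in short steps, Python scripts to look and compute and a shell command to move; the robot and the scene stay as the last step left them, time stands still between calls to the robot, and variables do not carry over. Pictures are saved under pics/ and viewed, at most 14 in all, crops included, and the job is handed in when it is done.

```bash
ls; mkdir -p pics
cat > h.py <<'E'
import numpy as np,cv2
from plant import r,vision
def cap(n):
    s=r.get_state(); c=vision.capture(n); c['state']=s; return c
E
python3 - <<'E'
from h import *
s=r.get_state(); print(s)
for n in ("top","scene"):
    c=cap(n); cv2.imwrite(f"pics/{n}0.png",c["frame"]); print(n,c["camera_matrix"],c["k1"],c["extrinsics"])
E
```

```text
pics
{'time_s': 0.0, 'joints': array([ 8.95615462e+01,  2.05921183e+01,  6.34881416e-01, -2.09220260e-02,
       -7.01354459e+01, -1.65043817e+01]), 'qd': array([-0.00434203, -0.03469474,  0.03001469,  0.05497333,  0.0572274 ,
        0.02982016]), 'joint_torque': array([-5.49513861e-04, -5.82722712e+01,  2.93054509e+01,  6.99699238e+00,
        6.88879634e-03, -1.81404466e-04]), 'tcp_pos': array([0.19660819, 0.64520519, 0.21082088]), 'eef_rot': array([ 1.79905548e+02, -7.47511917e-03, -1.69499545e+01]), 'contact_force': array([ 0.28775578, -0.75834831,  0.29372698]), 'moment': array([ 0.01724233, -0.04668269,  0.02691569]), 'gripper_force': 0.0, 'gripper_width': 0.08741803645747617}
top [[454.70687284   0.         273.65082943]
 [  0.         454.70687284 211.79558431]
 [  0.           0.           1.        ]] -0.1392740962185989 [[-0.01789323 -0.99982617 -0.00524052  0.08767981]
 [ 0.99776857 -0.01819312  0.06424094 -0.44113576]
 [-0.06432512 -0.00407935  0.99792066 -1.1887391 ]
 [ 0.          0.          0.          1.        ]]
scene [[411.96480566   0.         283.07555744]
 [  0.         411.96480566 201.51772607]
 [  0.           0.           1.        ]] -0.060750854984597306 [[ 0.55215359  0.83362386 -0.01405928 -0.30978232]
 [-0.71127928  0.47978198  0.51370326  0.24739653]
 [ 0.43498069 -0.27364303  0.85785273 -1.28208525]
 [ 0.          0.          0.          1.        ]]
```

View pics/top0.png

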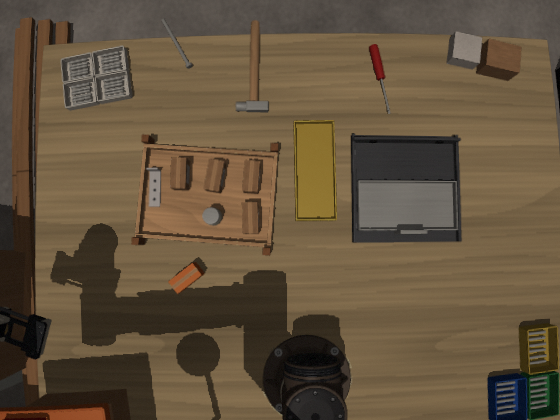

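View pics/scene0.png

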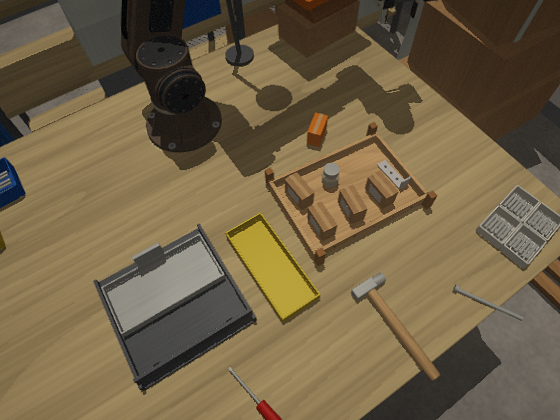

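The top view shows four cartons in the crate at pixels (180,172), (216,174), (253,175) and (252,216). The jar is at (211,215), the bracket at (153,187), the yellow bin at (316,170), the tray at (407,205) and its grip plate at (410,229). Three things could be mistaken for cartons or containers:
- The orange box (185,277) is the excluded decoy.
- The brown and white boxes (500,58) and (465,50) are outside the crate and bigger.
- The blue, green and yellow bins are small and sit at the bottom right.

Only the brown boxes standing in the crate fit the description.

```bash
cat >> h.py <<'E'
def E(c):
    if 'extrinsics' in c: return np.array(c['extrinsics'])
    from scipy.spatial.transform import Rotation as R
    T=np.eye(4); s=c['state']; T[:3,:3]=R.from_euler('xyz',s['eef_rot'],degrees=True).as_matrix(); T[:3,3]=s['tcp_pos']
    return np.linalg.inv(T@np.array(c['hand_eye']))
def rays(c,uv):
    """origin, unit-depth directions in world"""
    K=np.array(c['camera_matrix']); uv=np.asarray(uv,float).reshape(-1,1,2)
    n=cv2.undistortPoints(uv,K,np.array([c['k1'],0,0,0.])).reshape(-1,2)
    d=np.c_[n[:,0],-n[:,1],-np.ones(len(n))]; M=E(c); Rw=M[:3,:3].T
    return -Rw@M[:3,3], d@Rw.T
def plane(c,uv,z):
    o,d=rays(c,uv); return o+d*((z-o[2])/d[:,2])[:,None]
def cloud(c):
    h,w=c['depth'].shape; v,u=np.mgrid[:h,:w]; o,d=rays(c,np.c_[u.ravel(),v.ravel()])
    P=(o+d*c['depth'].reshape(-1,1)).reshape(h,w,3); P[c['depth']==0]=np.nan; return P
def tri(c1,p1,c2,p2):
    o1,d1=rays(c1,p1); o2,d2=rays(c2,p2); A=np.c_[d1[0],-d2[0]]
    t=np.linalg.lstsq(A,o2-o1,rcond=None)[0]; a=o1+t[0]*d1[0]; b=o2+t[1]*d2[0]
    return (a+b)/2, np.linalg.norm(a-b)
def tops(c,zmin,zmax,box,amin=60):
    """flat tops: depth selects mask, corners by ray onto plane at the mask's median height"""
    P=cloud(c); x0,x1,y0,y1=box
    with np.errstate(invalid='ignore'):
        m=((P[...,2]>zmin)&(P[...,2]<zmax)&(P[...,0]>x0)&(P[...,0]<x1)&(P[...,1]>y0)&(P[...,1]<y1)).astype(np.uint8)
    n,l,st,ce=cv2.connectedComponentsWithStats(m); out=[]
    for i in range(1,n):
        if st[i,4]<amin: continue
        z=np.median(P[l==i][:,2]); cs,_=cv2.findContours((l==i).astype(np.uint8),0,1)
        pl=plane(c,cs[0].reshape(-1,2),z)[:,:2]; (cx,cy),(a,b),an=cv2.minAreaRect((pl*1000).astype(np.float32))
        if a<b: a,b,an=b,a,an+90
        out.append((ce[i].round(0),round(cx),round(cy),round(z*1000),round(a),round(b),round((an+90)%180-90,1)))
    return out
E
python3 - <<'E'
from h import *
t=cap("top"); s=cap("scene")
for c in (t,s):
    print('crate >50')
    for o in tops(c,.05,.085,(.3,.75,-.05,.5),30): print(o)
    print('15-45 mm'); 
    for o in tops(c,.012,.045,(.3,.85,-.4,.5),60): print(o)
    print('grip')
    for o in tops(c,.055,.1,(.3,.85,-.4,-.05),10): print(o)
P=cloud(t); 
for uv in [(200,190),(230,230),(316,170),(407,205),(407,160),(180,172),(216,174),(253,175),(252,216),(211,215),(410,229)]: print(uv,P[uv[1],uv[0]].round(3))
f=t["frame"]; cv2.imwrite("pics/crate1.png",cv2.resize(f[120:300,120:300],None,fx=3.2,fy=3.2,interpolation=2))
E
```

```text
crate >50
(array([145., 138.]), 641, 413, 59, 21, 19, -89.1)
(array([274., 147.]), 609, 77, 58, 18, 18, -1.1)
(array([178., 173.]), 545, 323, 63, 78, 44, -3.0)
(array([214., 175.]), 538, 232, 63, 81, 42, -10.6)
(array([251., 175.]), 534, 137, 63, 81, 41, -4.9)
(array([250., 217.]), 426, 140, 63, 79, 41, -0.8)
(array([210., 215.]), 434, 240, 67, 42, 41, 44.1)
(array([135., 241.]), 372, 438, 59, 21, 18, 89.3)
(array([266., 251.]), 342, 101, 59, 20, 18, 89.0)
(array([191., 266.]), 306, 295, 55, 28, 12, -79.5)
15-45 mm
(array([252.,  93.]), 782, 134, 23, 136, 86, -1.2)
(array([381.,  77.]), 781, -228, 19, 146, 26, 13.3)
(array([125.,  83.]), 806, 488, 26, 88, 37, 8.9)
(array([316., 166.]), 552, -31, 26, 267, 109, -0.3)
(array([398., 200.]), 502, -269, 15, 287, 279, -1.4)
(array([198., 191.]), 492, 258, 33, 360, 289, 84.9)
(array([186., 178.]), 537, 310, 27, 86, 39, -30.2)
(array([220., 181.]), 528, 218, 29, 87, 34, -35.3)
(array([217., 218.]), 430, 231, 38, 47, 32, -21.2)
grip
(array([413., 231.]), 382, -271, 79, 75, 8, 88.7)
crate >50
(array([373., 125.]), 375, 435, 60, 26, 24, -1.0)
(a
[... 829 characters left out ...]
9.]), 542, 120, 28, 92, 45, 20.7)
(array([492., 235.]), 807, 486, 21, 82, 44, 4.9)
(array([168., 282.]), 484, -267, 16, 276, 267, 89.1)
(array([377., 298.]), 785, 130, 23, 131, 91, -0.7)
(array([202., 344.]), 637, -267, 29, 271, 22, 87.7)
(array([258., 401.]), 781, -228, 20, 145, 23, 11.7)
grip
(array([147., 253.]), 390, -275, 76, 69, 24, -90.0)
(200, 190) [0.506 0.277 0.005]
(230, 230) [0.397 0.197 0.008]
(316, 170) [ 0.554 -0.036  0.003]
(407, 205) [ 0.454 -0.278  0.014]
(407, 160) [ 0.577 -0.284  0.009]
(180, 172) [0.547 0.319 0.062]
(216, 174) [0.539 0.225 0.064]
(253, 175) [0.534 0.131 0.064]
(252, 216) [0.43  0.135 0.058]
(211, 215) [0.434 0.239 0.067]
(410, 229) [ 0.39  -0.277  0.035]
```

View pics/crate1.png

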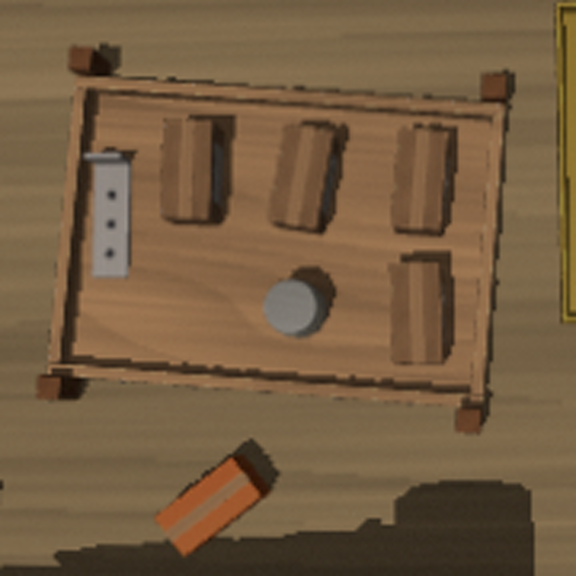

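Four cartons stand in the crate, and the two views agree to about 4 mm with tops at z≈63 mm. Next I measure the tray and bin, and work out the first move to the leftmost carton A at (547,321).

```bash
cat >> h.py <<'E'
def rect(c,m,z,amin=500):
    m=cv2.morphologyEx(m.astype(np.uint8),cv2.MORPH_OPEN,np.ones((3,3)))
    for k in cv2.findContours(m,0,1)[0]:
        if cv2.contourArea(k)<amin: continue
        p=(plane(c,k.reshape(-1,2),z)[:,:2]*1000).astype(np.float32); q=cv2.minAreaRect(p)
        print(np.round(np.concatenate([q[0],q[1],[q[2]]]),1), 'bbox',p.min(0).round(),p.max(0).round())
def go(x,y,tip,yaw):
    "mm: print tool shift (units of 20 mm) and turn (units of 4 deg) to goal, in the present tool axes"
    s=r.get_state(); a=np.radians(s['eef_rot'][2]); d=np.array([x,y,tip+22])-s['tcp_pos']*1000
    print('t',round(s['time_s'],2),'tcp',(s['tcp_pos']*1000).round(1),'rot',s['eef_rot'].round(1),'F',s['contact_force'].round(1),'w',round(s['gripper_width']*1000,1),'gf',round(s['gripper_force'],1))
    print('units x,y,z',(np.array([np.cos(a)*d[0]+np.sin(a)*d[1],np.sin(a)*d[0]-np.cos(a)*d[1],-d[2]])/20).round(2),'wz',round(-(yaw-s['eef_rot'][2])/4,2))
E
python3 - <<'E'
from h import *
for n,b in (("top",(350,130,470,250)),("scene",(90,230,270,390))):
    c=cap(n); h=cv2.cvtColor(c["frame"],cv2.COLOR_BGR2HSV); m=np.zeros(h.shape[:2],bool); x0,y0,x1,y1=b
    m[y0:y1,x0:x1]=((h[...,1]<50)&(h[...,2]>90))[y0:y1,x0:x1]
    print(n,'tray'); rect(c,m,.015)
    print('bin at floor / rim'); y=(h[...,0]>20)&(h[...,0]<32)&(h[...,1]>170)&(h[...,2]>60); y[:,:200]=0
    if n=="top": y[:,340:]=0
    rect(c,y,.028,900)
go(547,321,130,-2)
E
```

```text
top tray
[ 456.4 -275.7  257.4  116.6   88.8] bbox [ 396. -405.] [ 515. -146.]
bin at floor / rim
scene tray
[ 453.7 -275.6  261.2  117.    89.2] bbox [ 395. -407.] [ 514. -145.]
bin at floor / rim
[556.7 -34.2 110.6 273.5  89.9] bbox [420. -89.] [693.  21.]
t 0.3 tcp [196.7 645.5 211.5] rot [180.  -0. -17.] F [-0.4  0.3 -0.2] w 87.7 gf 0.0
units x,y,z [21.48 10.41  2.97] wz -3.74
```

```bash
python3 -m pendant '[[[0.5,0.25,0,0,0,0,1],[0.95,0.46,0.1,0,0,0,1],[0.95,0.46,0.1,0,0,0,1],[0.95,0.46,0.1,0,0,0,1],[0.95,0.46,0.1,0,0,0,1],[0.95,0.46,0.1,0,0,0,1],[0.95,0.46,0.1,0,0,0,1],[0.95,0.46,0.1,0,0,0,1]]]' 40
python3 -m pendant '[[[0.95,0.46,0.1,0,0,0,1],[0.95,0.46,0.1,0,0,0,1],[0.95,0.46,0.1,0,0,0,1],[0.95,0.46,0.1,0,0,0,1],[0.95,0.46,0.1,0,0,0,1],[0.95,0.46,0.1,0,0,0,1],[0.95,0.46,0.1,0,0,0,1],[0.95,0.46,0.1,0,0,0,1]]]'
python3 -m pendant '[[[0.95,0.46,0.1,0,0,0,1],[0.95,0.46,0.1,0,0,0,1],[0.95,0.46,0.1,0,0,0,1],[0.95,0.46,0.1,0,0,0,1],[0.95,0.46,0.1,0,0,0,1],[0.95,0.46,0.1,0,0,0,1],[0.95,0.46,0.1,0,0,0,1],[0.2,0.1,0,0,0,0,1]]]'
python3 -m pendant '[[[0,0,0,0,0,-0.94,1],[0,0,0,0,0,-0.94,1],[0,0,0,0,0,-0.94,1],[0,0,0,0,0,-0.94,1],[0,0,0,0,0,0,1],[0,0,0,0,0,0,1],[0,0,0,0,0,0,1],[0,0,0,0,0,0,1]]]'
python3 - <<'E'
from h import *
go(547,321,38,-2)
c=cap("wrist")
print(tops(c,.045,.085,(.3,.75,0,.5),300)); cv2.imwrite("pics/w1.png",c["frame"])
E
```

```text
time_s: 1.1
tcp_pos: [0.3148, 0.5362, 0.1977]
eef_rot: [-180.0, -0.0, -17.0]
contact_force: [0.1, 0.1, -0.5]
gripper_width: 0.0875
gripper_force: 0.0
time_s: 1.9
tcp_pos: [0.4384, 0.4213, 0.1817]
eef_rot: [-180.0, -0.0, -17.0]
contact_force: [0.6, 0.7, 0.7]
gripper_width: 0.0877
gripper_force: 0.0
time_s: 2.7
tcp_pos: [0.5503, 0.317, 0.1672]
eef_rot: [180.0, 0.0, -17.1]
contact_force: [-0.5, -0.3, -0.6]
gripper_width: 0.0873
gripper_force: 0.0
time_s: 3.5
tcp_pos: [0.5489, 0.3194, 0.1678]
eef_rot: [-180.0, 0.0, -2.0]
contact_force: [-0.3, -0.3, 0.6]
gripper_width: 0.0875
gripper_force: 0.0
t 3.5 tcp [548.9 319.4 167.8] rot [-180.    0.   -2.] F [-0.3 -0.3  0.6] w 87.5 gf 0.0
units x,y,z [-0.1  -0.08  5.39] wz 0.01
[(array([165.,  90.]), 642, 412, 59, 24, 20, 83.8), (array([548., 117.]), 612, 85, 58, 25, 20, 85.8), (array([276., 194.]), 549, 325, 63, 83, 40, -2.3), (array([379., 198.]), 541, 235, 63, 81, 45, -10.9), (array([479., 200.]), 537, 142, 63, 83, 51, -5.6), (array([365., 318.]), 422, 243, 67, 36, 14, 87.3)]
```

View pics/w1.png

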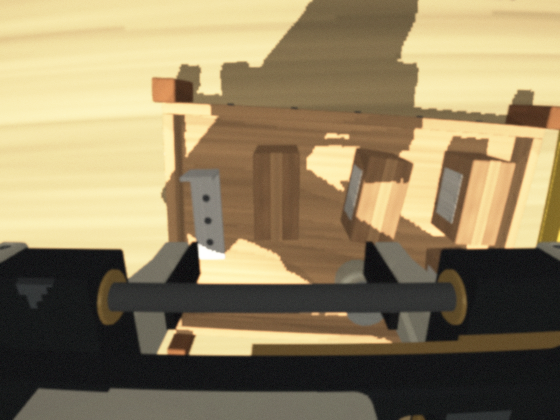

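The wrist view shows carton A between the fingers at (276,194), clear of the bracket at (207,212). I'm descending on it with the opening narrowed.

```bash
python3 -m pendant '[[[-0.05,-0.13,0.8,0,0,0,0.5],[0,0,0.8,0,0,0,0.5],[0,0,0.8,0,0,0,0.5],[0,0,0.8,0,0,0,0.5],[0,0,0.8,0,0,0,0.5],[0,0,0.8,0,0,0,0.5],[0,0,0.4,0,0,0,0.5],[0,0,0.2,0,0,0,0.5]]]' 40
python3 -m pendant '[[[0,0,0,0,0,0,0.5],[0,0,0,0,0,0,-1],[0,0,0,0,0,0,-1],[0,0,0,0,0,0,-1],[0,0,0,0,0,0,-1],[0,0,0,0,0,0,-1],[0,0,0,0,0,0,-1],[0,0,0,0,0,0,-1]]]' 40
python3 -m pendant '[[[0,0,-0.3,0,0,0,-1],[0,0,-0.6,0,0,0,-1],[0,0,-0.8,0,0,0,-1],[0,0,-0.8,0,0,0,-1],[0,0,-0.8,0,0,0,-1],[0,0,-0.6,0,0,0,-1],[0,0,-0.4,0,0,0,-1],[0,0,0,0,0,0,-1]]]'
python3 -m pendant '[[[0,0,0,0,0,0,-1],[0,0,0,0,0,0,-1],[0,0,0,0,0,0,-1],[0,0,0,0,0,0,-1],[0,0,0,0,0,0,-1],[0,0,0,0,0,0,-1],[0,0,0,0,0,0,-1],[0,0,0,0,0,0,-1]]]'
python3 - <<'E'
from h import *
go(455,-360,125,-1)
go(471,-33,125,0)
E
```

```text
time_s: 4.35
tcp_pos: [0.5478, 0.3218, 0.059]
eef_rot: [179.9, 0.0, -1.9]
contact_force: [-0.0, 0.6, -0.2]
gripper_width: 0.0657
gripper_force: 0.0
time_s: 5.15
tcp_pos: [0.5481, 0.322, 0.0598]
eef_rot: [-180.0, -0.0, -1.9]
contact_force: [-0.9, -0.4, -1.4]
gripper_width: 0.0152
gripper_force: 0.0
time_s: 5.95
tcp_pos: [0.5486, 0.3225, 0.1473]
eef_rot: [-179.9, -0.1, -1.9]
contact_force: [-0.4, 0.5, 0.2]
gripper_width: 0.0005
gripper_force: 0.0
time_s: 6.75
tcp_pos: [0.5481, 0.3221, 0.1458]
eef_rot: [-180.0, -0.0, -1.9]
contact_force: [-0.7, 0.1, 0.3]
gripper_width: 0.0002
gripper_force: 0.0
t 6.75 tcp [548.1 322.1 145.8] rot [-180.    -0.    -1.9] F [-0.7  0.1  0.3] w 0.2 gf 0.0
units x,y,z [-3.52 34.24 -0.06] wz -0.23
t 6.75 tcp [548.1 322.1 145.8] rot [-180.    -0.    -1.9] F [-0.7  0.1  0.3] w 0.2 gf 0.0
units x,y,z [-3.26 17.87 -0.06] wz -0.48
```

The fingers closed on nothing, so I look again.

Run:
```python
from h import *
for n in ("scene","wrist"):
    c=cap(n); print(n)
    for o in tops(c,.045,.085,(.3,.75,0,.5),30 if n!="wrist" else 300): print(o)
    if n=="scene": a=cv2.resize(c["frame"][100:280,250:450],(400,360))
    else: b=cv2.resize(c["frame"],(400,300))
cv2.imwrite("pics/m1.png",np.vstack([a[:],b])[:600])
```

```text
scene
(array([372., 126.]), 376, 434, 58, 30, 29, -1.0)
(array([318., 133.]), 309, 292, 54, 30, 19, -88.1)
(array([331., 171.]), 441, 234, 67, 56, 38, -36.5)
(array([269., 172.]), 346, 99, 58, 28, 22, -10.7)
(array([382., 186.]), 549, 318, 63, 87, 51, -1.9)
(array([299., 187.]), 432, 137, 63, 89, 47, 1.3)
(array([352., 201.]), 542, 226, 63, 89, 47, -11.6)
(array([431., 195.]), 643, 409, 58, 28, 25, 84.0)
(array([322., 218.]), 538, 133, 63, 88, 46, -5.2)
(array([320., 253.]), 613, 74, 59, 24, 22, -5.8)
wrist
(array([159.,  87.]), 642, 412, 59, 24, 20, 83.0)
(array([279., 196.]), 549, 325, 63, 82, 40, -2.3)
(array([389., 204.]), 543, 235, 63, 79, 46, -10.4)
(array([497., 207.]), 537, 142, 63, 83, 52, -5.5)
(array([478., 276.]), 469, 140, 53, 51, 11, 88.2)
(array([472., 330.]), 414, 146, 63, 50, 49, -89.8)
```

View pics/m1.png

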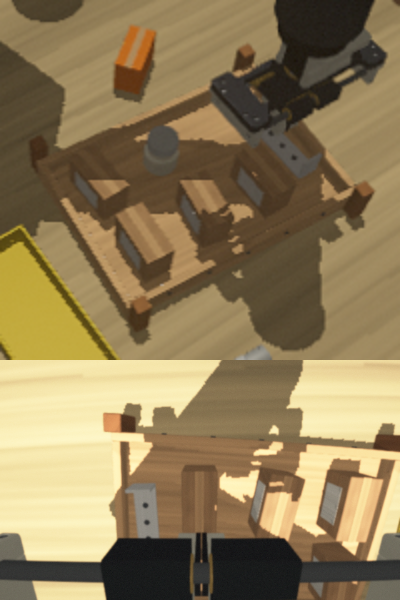

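```bash
cat >> h.py <<'E'
def proj(c,p):
    M=E(c); q=(M@np.append(p,1))[:3]; n=np.array([q[0],-q[1]])/-q[2]; n=n*(1+c['k1']*(n@n)); K=np.array(c['camera_matrix'])
    return (K@np.append(n,1))[:2]
E
python3 - <<'E'
from h import *
for n in ("scene","top","wrist"):
    c=cap(n); f=c["frame"].copy(); p=c['state']['tcp_pos']
    for dz,col in ((0,(0,0,255)),(-.022,(0,255,0)),(.044,(255,0,0))):
        u=proj(c,p+[0,0,dz]); print(n,dz,u.round(0)); cv2.circle(f,tuple(int(v) for v in u),3,col,1)
    if n=="wrist": print(c["hand_eye"]); b=cv2.resize(f,(400,300))
    elif n=="scene": a=cv2.resize(f[80:200,300:460],(400,300))
    else: d=cv2.resize(f[120:270,120:320],(400,300))
cv2.imwrite("pics/m2.png",np.hstack([a,np.vstack([d])]))
E
```

```text
scene 0 [389. 166.]
scene -0.022 [387. 171.]
scene 0.044 [392. 155.]
top 0 [171. 166.]
top -0.022 [173. 168.]
top 0.044 [167. 163.]
wrist 0 [282. 247.]
wrist -0.022 [282. 232.]
wrist 0.044 [283. 289.]
[[ 8.14858880e-06  9.55946391e-01  2.93541305e-01  8.01174232e-02]
 [ 9.99999915e-01 -1.28947352e-04  3.92170253e-04 -4.21435999e-04]
 [ 4.12745112e-04  2.93541277e-01 -9.55946310e-01 -1.72526403e-01]
 [ 0.00000000e+00  0.00000000e+00  0.00000000e+00  1.00000000e+00]]
```

View pics/m2.png

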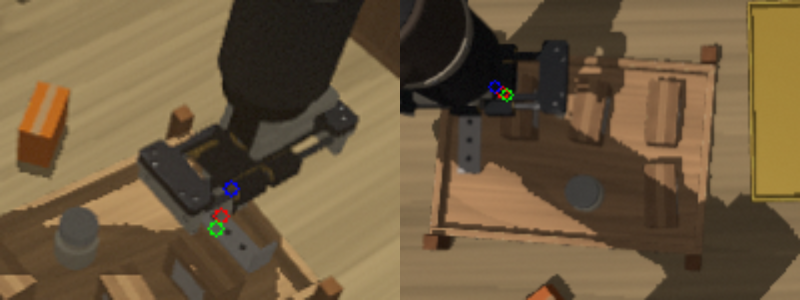

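Run:
```python
from h import *
c=cap("wrist"); P=cloud(c)-c['state']['tcp_pos']; P*=1000
m=np.isfinite(P[...,2])&(P[...,2]>-60); print('hand: lowest z rel tcp', np.percentile(P[m][:,2],[0,.5,2,10,50]).round())
for lo in range(-60,60,10):
    k=m&(P[...,2]>=lo)&(P[...,2]<lo+10)&(abs(P[...,1])<60); 
    if k.sum()>20: print(lo,k.sum(),'x',np.percentile(P[k][:,0],[5,50,95]).round(),'y',np.percentile(P[k][:,1],[5,50,95]).round())
for n in ("top","scene"):
    c=cap(n); Q=cloud(c)*1000; k=np.isfinite(Q[...,2])&(Q[...,2]>100)&(Q[...,2]<260)&(abs(Q[...,0]-548)<130)&(abs(Q[...,1]-322)<150)
    for lo in range(100,260,20):
        kk=k&(Q[...,2]>=lo)&(Q[...,2]<lo+20)
        if kk.sum()>5: print(n,lo,kk.sum(),'x',np.percentile(Q[kk][:,0],[2,50,98]).round(),'y',np.percentile(Q[kk][:,1],[2,50,98]).round())
```

```text
hand: lowest z rel tcp [ 14.  25.  80.  91. 106.]
10 121 x [10. 11. 12.] y [-13.   1.  13.]
20 439 x [10. 11. 12.] y [-14.  -1.  14.]
30 284 x [ 7. 10. 12.] y [-6. -1.  6.]
40 229 x [ 9. 10. 12.] y [-4.  1.  5.]
50 192 x [-8. 10. 11.] y [-4. -0.  4.]
top 220 73 x [506. 517. 568.] y [238. 289. 403.]
top 240 437 x [507. 518. 582.] y [238. 299. 404.]
scene 160 39 x [547. 557. 559.] y [305. 311. 335.]
scene 180 19 x [542. 557. 559.] y [303. 306. 318.]
scene 220 247 x [511. 566. 589.] y [232. 287. 402.]
scene 240 617 x [511. 575. 590.] y [226. 300. 403.]
```

Run:
```python
from h import *
c=cap("wrist"); f=c["frame"]; a=cv2.resize(f[180:330,210:360],(400,400),interpolation=2)
for z in (-.022,0,.014,.044):
    u=(proj(c,c['state']['tcp_pos']+[0.0095,0,z])-[210,180])*400/150; cv2.circle(a,tuple(int(v) for v in u),4,(0,255,0) if z<0 else (0,0,255),1); print(z,u)
d=(c['depth'][180:330,210:360]); d=np.uint8(np.clip(d/.4,0,1)*255); d=cv2.cvtColor(cv2.resize(d,(400,400),interpolation=0),cv2.COLOR_GRAY2BGR)
s=cap("scene"); g=cv2.convertScaleAbs(cv2.resize(s["frame"][120:220,340:440],(400,400),interpolation=2),alpha=1.8)
for z in (-.022,0,.044):
    u=(proj(s,s['state']['tcp_pos']+[0,0,z])-[340,120])*4; cv2.circle(g,tuple(int(v) for v in u),4,(0,255,0) if z<0 else (0,0,255),1)
cv2.imwrite("pics/m3.png",np.hstack([a,g]))
```

```text
-0.022 [191.51106507 102.45594332]
0 [191.55033206 137.9445865 ]
0.014 [191.58017586 165.00830225]
0.044 [191.66214949 239.76255284]
```

View pics/m3.png

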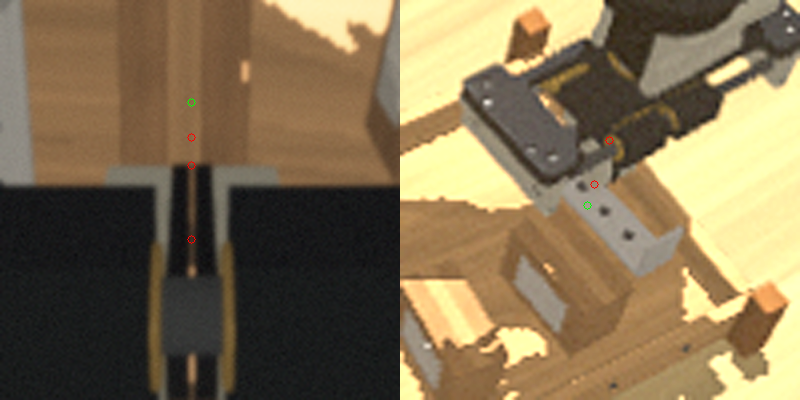

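The crop shows the fingertips ending 14 mm behind the reported TCP at crop pixel (191,166), not 22 mm ahead. The scene camera's depth agrees, so the first closing passed above the carton. I correct the tip offset and check it again with the fingers open.

```bash
sed -i 's/tip+22\]/tip-14]/' h.py
python3 -m pendant '[[[0,0,0,0,0,0,0.5],[0,0,0,0,0,0,0.5],[0,0,0,0,0,0,0.5],[0,0,0,0,0,0,0.5],[0,0,0,0,0,0,0.5],[0,0,0,0,0,0,0.5],[0,0,0,0,0,0,0.5],[0,0,0,0,0,0,0.5]]]' 40
python3 - <<'E'
from h import *
c=cap("wrist"); P=(cloud(c)-c['state']['tcp_pos'])*1000
for lo in range(-40,60,6):
    k=(P[...,2]>=lo)&(P[...,2]<lo+6)&(abs(P[...,1])<75)&(abs(P[...,0])<40)
    if k.sum()>5: print(lo,k.sum(),'x',np.percentile(P[k][:,0],[5,50,95]).round(),'|y|',np.percentile(abs(P[k][:,1]),[5,50,95]).round(),'y',np.median(P[k][:,1]).round())
go(548,322,38,-2)
E
```

```text
time_s: 8.05
tcp_pos: [0.5481, 0.3221, 0.1458]
eef_rot: [-180.0, 0.0, -1.9]
contact_force: [-0.4, 0.3, 1.1]
gripper_width: 0.0591
gripper_force: 0.0
14 266 x [-7.  9. 13.] |y| [29. 30. 42.] y 30.0
20 472 x [-6. 10. 13.] |y| [29. 33. 44.] y -29.0
26 520 x [-2. 10. 13.] |y| [29. 34. 44.] y 30.0
32 647 x [ 1. 10. 13.] |y| [29. 35. 44.] y 30.0
38 475 x [ 3. 10. 13.] |y| [29. 37. 45.] y -29.0
44 615 x [ 7. 10. 13.] |y| [30. 37. 46.] y -29.0
50 620 x [-6. 11. 13.] |y| [29. 36. 44.] y 30.0
56 597 x [-10.  -4.  13.] |y| [29. 32. 41.] y -28.0
t 8.1 tcp [548.1 322.1 145.8] rot [-180.    -0.    -1.9] F [ 0.2  0.4 -0.4] w 62.3 gf 0.0
units x,y,z [-0.    0.    6.09] wz 0.02
```

```bash
python3 -m pendant '[[[0,0,0.9,0,0,0,0.5],[0,0,0.9,0,0,0,0.5],[0,0,0.9,0,0,0,0.5],[0,0,0.9,0,0,0,0.5],[0,0,0.9,0,0,0,0.5],[0,0,0.7,0,0,0,0.5],[0,0,0.5,0,0,0,0.5],[0,0,0.35,0,0,0,0.5]]]' 40
python3 -m pendant '[[[0,0,0,0,0,0,0.5],[0,0,0,0,0,0,-1],[0,0,0,0,0,0,-1],[0,0,0,0,0,0,-1],[0,0,0,0,0,0,-1],[0,0,0,0,0,0,-1],[0,0,0,0,0,0,-1],[0,0,0,0,0,0,-1]]]' 40
python3 -m pendant '[[[0,0,-0.3,0,0,0,-1],[0,0,-0.6,0,0,0,-1],[0,0,-0.8,0,0,0,-1],[0,0,-0.8,0,0,0,-1],[0,0,-0.8,0,0,0,-1],[0,0,-0.6,0,0,0,-1],[0,0,-0.4,0,0,0,-1],[0,0,0,0,0,0,-1]]]'
python3 -m pendant '[[[0,0,0,0,0,0,-1],[0,0,0,0,0,0,-1],[0,0,0,0,0,0,-1],[0,0,0,0,0,0,-1],[0,0,0,0,0,0,-1],[0,0,0,0,0,0,-1],[0,0,0,0,0,0,-1],[0,0,0,0,0,0,-1]]]'
python3 - <<'E'
from h import *
go(455,-360,125,-1)
go(470,-33,125,0)
E
```

```text
time_s: 8.9
tcp_pos: [0.548, 0.322, 0.024]
eef_rot: [180.0, 0.0, -1.9]
contact_force: [-0.0, 0.1, 0.0]
gripper_width: 0.0661
gripper_force: 0.0
time_s: 9.7
tcp_pos: [0.5487, 0.3231, 0.0256]
eef_rot: [-179.9, -0.1, -1.9]
contact_force: [-0.5, 5.2, 5.2]
gripper_width: 0.0397
gripper_force: 40.0
time_s: 10.5
tcp_pos: [0.5484, 0.3222, 0.1119]
eef_rot: [-179.9, -0.1, -1.9]
contact_force: [-0.7, -0.0, -5.3]
gripper_width: 0.0397
gripper_force: 39.9
time_s: 11.3
tcp_pos: [0.5481, 0.322, 0.1108]
eef_rot: [-180.0, -0.0, -1.9]
contact_force: [-0.1, 0.1, -4.7]
gripper_width: 0.0397
gripper_force: 39.9
t 11.3 tcp [548.1 322.  110.8] rot [-180.    -0.    -1.9] F [-0.1  0.1 -4.7] w 39.7 gf 39.9
units x,y,z [-3.520e+00  3.424e+01 -1.000e-02] wz -0.23
t 11.3 tcp [548.1 322.  110.8] rot [-180.    -0.    -1.9] F [-0.1  0.1 -4.7] w 39.7 gf 39.9
units x,y,z [-3.310e+00  1.787e+01 -1.000e-02] wz -0.48
```

Carton A pulls down about 4.8 N, so it is full. It goes to the tray.

```bash
python3 -m pendant '[[[0,0.4,0,0,0,0,-1],[-0.1,0.7,0,0,0,0,-1],[-0.1,0.95,0,0,0,0,-1],[-0.1,0.95,0,0,0,0,-1],[-0.1,0.95,0,0,0,0,-1],[-0.1,0.95,0,0,0,0,-1],[-0.1,0.95,0,0,0,0,-1],[-0.1,0.95,0,0,0,0,-1]]]'
python3 -m pendant '[[[-0.1,0.95,0,0,0,0,-1],[-0.1,0.95,0,0,0,0,-1],[-0.1,0.95,0,0,0,0,-1],[-0.1,0.95,0,0,0,0,-1],[-0.1,0.95,0,0,0,0,-1],[-0.1,0.95,0,0,0,0,-1],[-0.1,0.95,0,0,0,0,-1],[-0.1,0.95,0,0,0,0,-1]]]'
python3 -m pendant '[[[-0.1,0.95,0,0,0,0,-1],[-0.1,0.95,0,0,0,0,-1],[-0.1,0.95,0,0,0,0,-1],[-0.1,0.95,0,0,0,0,-1],[-0.1,0.95,0,0,0,0,-1],[-0.1,0.95,0,0,0,0,-1],[-0.1,0.95,0,0,0,0,-1],[-0.1,0.95,0,0,0,0,-1]]]'
python3 -m pendant '[[[-0.1,0.95,0,0,0,0,-1],[-0.1,0.95,0,0,0,0,-1],[-0.1,0.95,0,0,0,0,-1],[-0.1,0.95,0,0,0,0,-1],[-0.1,0.95,0,0,0,0,-1],[-0.1,0.95,0,0,0,0,-1],[-0.1,0.95,0,0,0,0,-1],[-0.1,0.95,0,0,0,0,-1]]]'
python3 -m pendant '[[[-0.1,0.95,0,0,0,0,-1],[-0.1,0.95,0,0,0,0,-1],[-0.1,0.95,0,0,0,0,-1],[-0.1,0.8,0,0,0,0,-1],[0,0.6,0,0,0,0,-1],[0,0.4,0,0,0,0,-1],[0,0,0,0,0,0,-1],[0,0,0,0,0,0,-1]]]'
python3 - <<'E'
from h import *
go(455,-360,45,-1)
E
```

```text
time_s: 12.1
tcp_pos: [0.5293, 0.1848, 0.1109]
eef_rot: [-180.0, -0.0, -1.9]
contact_force: [-0.3, -0.1, -5.7]
gripper_width: 0.0397
gripper_force: 39.9
time_s: 12.9
tcp_pos: [0.5082, 0.0337, 0.1108]
eef_rot: [180.0, -0.0, -1.9]
contact_force: [0.8, -0.4, -5.4]
gripper_width: 0.0394
gripper_force: 39.9
time_s: 13.7
tcp_pos: [0.4869, -0.1176, 0.1108]
eef_rot: [180.0, -0.0, -1.9]
contact_force: [-0.1, 0.1, -5.2]
gripper_width: 0.0398
gripper_force: 39.9
time_s: 14.5
tcp_pos: [0.4657, -0.2689, 0.1108]
eef_rot: [-180.0, -0.0, -1.9]
contact_force: [-0.4, -0.0, -4.8]
gripper_width: 0.0401
gripper_force: 4.0
time_s: 15.3
tcp_pos: [0.4552, -0.36, 0.1106]
eef_rot: [-180.0, 0.0, -1.9]
contact_force: [0.6, 0.2, -4.9]
gripper_width: 0.0398
gripper_force: 40.0
t 15.3 tcp [ 455.2 -360.   110.6] rot [-180.     0.    -1.9] F [ 0.6  0.2 -4.9] w 39.8 gf 40.0
units x,y,z [-0.01 -0.    3.98] wz -0.23
```

The grip slackened briefly, but the load is still held. I lower gently while watching the force.

```bash
python3 -m pendant '[[[0,0,0.4,0,0,0,-1],[0,0,0.6,0,0,0,-1],[0,0,0.6,0,0,0,-1],[0,0,0.5,0,0,0,-1],[0,0,0.4,0,0,0,-1],[0,0,0.3,0,0,0,-1],[0,0,0,0,0,0,-1],[0,0,0,0,0,0,-1]]]'
python3 -m pendant '[[[0,0,0.1,0,0,0,-1],[0,0,0.1,0,0,0,-1],[0,0,0.1,0,0,0,-1],[0,0,0.1,0,0,0,-1],[0,0,0.1,0,0,0,-1],[0,0,0.1,0,0,0,-1],[0,0,0,0,0,0,-1],[0,0,0,0,0,0,-1]]]'
python3 - <<'E'
from h import *
go(455,-360,45,-1)
c=cap("wrist"); P=(cloud(c))*1000; t=c['state']['tcp_pos']*1000
k=(abs(P[...,1]-t[1])<17)&(P[...,0]-t[0]>15)&(P[...,0]-t[0]<60)&(P[...,2]>25)
for x in range(15,60,6):
    q=P[k&(P[...,0]-t[0]>=x)&(P[...,0]-t[0]<x+6)]
    if len(q): print(x,len(q),np.percentile(q[:,2],[10,50,90]).round(1))
E
```

```text
time_s: 16.1
tcp_pos: [0.4555, -0.3604, 0.0548]
eef_rot: [180.0, 0.0, -1.9]
contact_force: [0.3, -0.4, -5.2]
gripper_width: 0.0398
gripper_force: 40.0
time_s: 16.9
tcp_pos: [0.4553, -0.3602, 0.0427]
eef_rot: [-180.0, 0.0, -1.9]
contact_force: [0.2, -0.4, -4.5]
gripper_width: 0.0398
gripper_force: 40.0
t 16.9 tcp [ 455.3 -360.2   42.7] rot [-180.     0.    -1.9] F [ 0.2 -0.4 -4.5] w 39.8 gf 40.0
units x,y,z [-0.01 -0.01  0.58] wz -0.23
15 927 [79.8 80.5 81.3]
21 13058 [140.4 162.2 170.4]
27 5311 [ 80.6 139.6 168.5]
33 1633 [50.4 80.1 81.2]
39 1348 [33.9 58.8 77.8]
```

The carton is level with its top at 80.5 mm, so it needs about 9 mm more. I lower and release.

```bash
python3 -m pendant '[[[0,0,0.1,0,0,0,-1],[0,0,0.1,0,0,0,-1],[0,0,0.1,0,0,0,-1],[0,0,0.06,0,0,0,-1],[0,0,0.05,0,0,0,-1],[0,0,0.03,0,0,0,-1],[0,0,0,0,0,0,-1],[0,0,0,0,0,0,-1]]]'
python3 -m pendant '[[[0,0,0,0,0,0,-0.1],[0,0,0,0,0,0,0.2],[0,0,0,0,0,0,0.4],[0,0,0,0,0,0,0.4],[0,0,0,0,0,0,0.4],[0,0,0,0,0,0,0.4],[0,0,-0.4,0,0,0,0.4],[0,0,-0.8,0,0,0,0.4]]]'
python3 -m pendant '[[[0,0,-0.9,0,0,0,0.4],[0,0,-0.9,0,0,0,0.4],[0,0,-0.9,0,0,0,0.4],[0,0,-0.4,0,0,0,0.4],[0,0,0,0,0,0,0.4],[0,0,0,0,0,0,0.4],[0,0,0,0,0,0,0.4],[0,0,0,0,0,0,0.4]]]'
python3 - <<'E'
from h import *
c=cap("top"); 
for o in tops(c,.045,.085,(.3,.75,-.45,.5),30): print(o)
go(539,230,100,-11)
E
```

```text
time_s: 17.75
tcp_pos: [0.4553, -0.3602, 0.034]
eef_rot: [180.0, -0.0, -1.9]
contact_force: [1.1, 0.8, -4.8]
gripper_width: 0.0398
gripper_force: 40.0
time_s: 18.55
tcp_pos: [0.4544, -0.3599, 0.0575]
eef_rot: [-180.0, 0.1, -1.9]
contact_force: [-0.1, -1.0, 0.1]
gripper_width: 0.0614
gripper_force: 0.0
time_s: 19.35
tcp_pos: [0.4548, -0.36, 0.119]
eef_rot: [-180.0, 0.1, -1.9]
contact_force: [-0.3, -0.3, 0.6]
gripper_width: 0.0615
gripper_force: 0.0
(array([145., 138.]), 639, 413, 59, 22, 21, 0.8)
(array([370., 138.]), 628, -175, 49, 88, 8, 89.5)
(array([273., 147.]), 609, 77, 58, 18, 18, -1.1)
(array([214., 175.]), 538, 232, 63, 81, 43, -10.8)
(array([251., 176.]), 533, 136, 63, 82, 41, -5.1)
(array([250., 217.]), 426, 140, 63, 79, 41, -0.8)
(array([210., 215.]), 434, 240, 67, 42, 41, 44.1)
(array([135., 241.]), 372, 437, 59, 24, 18, 89.3)
(array([266., 251.]), 342, 101, 60, 20, 18, 89.0)
(array([191., 266.]), 306, 295, 55, 28, 12, -81.3)
t 19.4 tcp [ 454.9 -360.1  119.1] rot [-1.8e+02  1.0e-01 -1.9e+00] F [-0.4 -0.1 -0.7] w 61.6 gf 0.0
units x,y,z [  3.22 -29.63   1.66] wz 2.27
```

```bash
python3 -m pendant '[[[0.1,-0.5,0,0,0,0,0.5],[0.1,-0.95,0,0,0,0,0.5],[0.1,-0.95,0,0,0,0,0.5],[0.1,-0.95,0,0,0,0,0.5],[0.1,-0.95,0,0,0,0,0.5],[0.1,-0.95,0,0,0,0,0.5],[0.1,-0.95,0,0,0,0,0.5],[0.1,-0.95,0,0,0,0,0.5]]]' 40
python3 -m pendant '[[[0.1,-0.95,0,0,0,0,0.5],[0.1,-0.95,0,0,0,0,0.5],[0.1,-0.95,0,0,0,0,0.5],[0.1,-0.95,0,0,0,0,0.5],[0.1,-0.95,0,0,0,0,0.5],[0.1,-0.95,0,0,0,0,0.5],[0.1,-0.95,0,0,0,0,0.5],[0.1,-0.95,0,0,0,0,0.5]]]'
python3 -m pendant '[[[0.1,-0.95,0,0,0,0,0.5],[0.1,-0.95,0,0,0,0,0.5],[0.1,-0.95,0,0,0,0,0.5],[0.1,-0.95,0,0,0,0,0.5],[0.1,-0.95,0,0,0,0,0.5],[0.1,-0.95,0,0,0,0,0.5],[0.1,-0.95,0,0,0,0,0.5],[0.1,-0.95,0,0,0,0,0.5]]]'
python3 -m pendant '[[[0.1,-0.95,0,0,0,0.57,0.5],[0.1,-0.95,0,0,0,0.57,0.5],[0.1,-0.95,0,0,0,0,0.5],[0.1,-0.95,0,0,0,0,0.5],[0.1,-0.95,0,0,0,0,0.5],[0.1,-0.95,0,0,0,0,0.5],[0.1,-0.9,0,0,0,0.57,0.5],[0.1,-0.6,0,0,0,0.57,0.5]]]'
python3 - <<'E'
from h import *
go(540,230,38,-11)
for n in ("scene","wrist"):
    c=cap(n); print(n)
    for o in tops(c,.045,.085,(.5,.6,.08,.4),30 if n!="wrist" else 300): print(o)
E
```

```text
time_s: 20.2
tcp_pos: [0.476, -0.2165, 0.1198]
eef_rot: [-180.0, 0.0, -1.9]
contact_force: [0.8, -0.6, -0.3]
gripper_width: 0.0661
gripper_force: 0.0
time_s: 21.0
tcp_pos: [0.4969, -0.0652, 0.1198]
eef_rot: [-180.0, 0.0, -1.9]
contact_force: [-0.6, 0.9, 0.8]
gripper_width: 0.0659
gripper_force: 0.0
time_s: 21.8
tcp_pos: [0.5179, 0.0862, 0.1198]
eef_rot: [180.0, 0.0, -1.9]
contact_force: [0.1, 0.7, -0.5]
gripper_width: 0.0658
gripper_force: 0.0
time_s: 22.6
tcp_pos: [0.5489, 0.2284, 0.1198]
eef_rot: [180.0, -0.0, -11.1]
contact_force: [0.0, -0.7, 1.0]
gripper_width: 0.0656
gripper_force: 0.0
t 22.6 tcp [548.9 228.4 119.8] rot [180.   -0.  -11.1] F [ 0.  -0.7  1. ] w 65.6 gf 0.0
units x,y,z [-0.45  0.01  4.79] wz -0.02
scene
(array([354., 203.]), 546, 225, 63, 79, 47, -10.5)
(array([323., 218.]), 540, 133, 63, 84, 46, -5.5)
wrist
(array([406., 201.]), 539, 139, 63, 80, 45, -5.3)
(array([282., 221.]), 542, 232, 63, 84, 40, -10.6)
```

```bash
python3 -m pendant '[[[-0.4,0,0.4,0,0,0,0.5],[0,0,0.7,0,0,0,0.5],[0,0,0.8,0,0,0,0.5],[0,0,0.8,0,0,0,0.5],[0,0,0.8,0,0,0,0.5],[0,0,0.6,0,0,0,0.5],[0,0,0.4,0,0,0,0.5],[0,0,0.25,0,0,0,0.5]]]' 40
python3 -m pendant '[[[0,0,0,0,0,0,0.5],[0,0,0,0,0,0,-1],[0,0,0,0,0,0,-1],[0,0,0,0,0,0,-1],[0,0,0,0,0,0,-1],[0,0,0,0,0,0,-1],[0,0,0,0,0,0,-1],[0,0,0,0,0,0,-1]]]' 40
python3 -m pendant '[[[0,0,-0.3,0,0,0,-1],[0,0,-0.6,0,0,0,-1],[0,0,-0.8,0,0,0,-1],[0,0,-0.8,0,0,0,-1],[0,0,-0.8,0,0,0,-1],[0,0,-0.6,0,0,0,-1],[0,0,-0.4,0,0,0,-1],[0,0,0,0,0,0,-1]]]'
python3 -m pendant '[[[0,0,0,0,0,0,-1],[0,0,0,0,0,0,-1],[0,0,0,0,0,0,-1],[0,0,0,0,0,0,-1],[0,0,0,0,0,0,-1],[0,0,0,0,0,0,-1],[0,0,0,0,0,0,-1],[0,0,0,0,0,0,-1]]]'
python3 - <<'E'
from h import *
go(455,-190,125,-1)
go(471,-33,125,0)
E
```

```text
time_s: 23.5
tcp_pos: [0.5402, 0.2277, 0.0242]
eef_rot: [180.0, 0.0, -11.0]
contact_force: [0.9, -0.1, 0.2]
gripper_width: 0.066
gripper_force: 0.0
time_s: 24.3
tcp_pos: [0.5417, 0.2291, 0.0258]
eef_rot: [-179.9, -0.1, -11.0]
contact_force: [0.9, 5.2, 3.9]
gripper_width: 0.0394
gripper_force: 40.0
time_s: 25.1
tcp_pos: [0.5408, 0.2281, 0.112]
eef_rot: [-179.9, -0.0, -11.0]
contact_force: [0.0, -0.2, -4.0]
gripper_width: 0.0398
gripper_force: 40.0
time_s: 25.9
tcp_pos: [0.5406, 0.228, 0.111]
eef_rot: [-180.0, -0.0, -11.0]
contact_force: [0.7, 0.4, -4.5]
gripper_width: 0.0398
gripper_force: 40.0
t 25.9 tcp [540.6 228.  111. ] rot [-180.   -0.  -11.] F [ 0.7  0.4 -4.5] w 39.8 gf 40.0
units x,y,z [-0.21 21.33 -0.  ] wz -2.51
t 25.9 tcp [540.6 228.  111. ] rot [-180.   -0.  -11.] F [ 0.7  0.4 -4.5] w 39.8 gf 40.0
units x,y,z [-0.92 13.48 -0.  ] wz -2.76
```

B weighs about 4.5 N, so it is full and goes to the tray too.

```bash
python3 -m pendant '[[[0,0.4,0,0,0,0,-1],[0,0.7,0,0,0,0,-1],[0,0.95,0,0,0,0,-1],[0,0.95,0,0,0,0,-1],[0,0.95,0,0,0,0,-1],[0,0.95,0,0,0,0,-1],[0,0.95,0,0,0,0,-1],[0,0.95,0,0,0,0,-1]]]'
python3 -m pendant '[[[0,0.95,0,0,0,0,-1],[0,0.95,0,0,0,0,-1],[0,0.95,0,0,0,0,-1],[0,0.95,0,0,0,0,-1],[0,0.95,0,0,0,0,-1],[0,0.95,0,0,0,0,-1],[0,0.95,0,0,0,0,-1],[0,0.95,0,0,0,0,-1]]]'
python3 -m pendant '[[[0,0.95,0,0,0,0,-1],[0,0.95,0,0,0,0,-1],[0,0.95,0,0,0,0,-1],[0,0.95,0,0,0,0,-1],[0,0.95,0,0,0,0,-1],[-0.1,0.95,0,0,0,0,-1],[-0.1,0.75,0,0,0,0,-1],[0,0.5,0,0,0,0,-1]]]'
python3 -m pendant '[[[0,0,0,0,0,-0.63,-1],[0,0,0.5,0,0,-0.63,-1],[0,0,0.6,0,0,-0.63,-1],[0,0,0.7,0,0,-0.63,-1],[0,0,0.7,0,0,0,-1],[0,0,0.5,0,0,0,-1],[0,0,0.3,0,0,0,-1],[0,0,0,0,0,0,-1]]]'
python3 - <<'E'
from h import *
go(455,-190,47,-1)
c=cap("wrist"); P=(cloud(c))*1000; t=c['state']['tcp_pos']*1000
k=(abs(P[...,1]-t[1])<17)&(P[...,0]-t[0]>15)&(P[...,0]-t[0]<60)&(P[...,2]>25)&(P[...,2]<120)
for x in range(15,40,6):
    q=P[k&(P[...,0]-t[0]>=x)&(P[...,0]-t[0]<x+6)]
    if len(q): print(x,len(q),np.percentile(q[:,2],[10,50,90]).round(1))
E
```

```text
time_s: 26.7
tcp_pos: [0.5142, 0.0928, 0.1111]
eef_rot: [-180.0, -0.0, -11.0]
contact_force: [0.8, 0.5, -4.1]
gripper_width: 0.0394
gripper_force: 40.0
time_s: 27.5
tcp_pos: [0.4851, -0.0562, 0.111]
eef_rot: [-180.0, -0.0, -11.0]
contact_force: [0.5, -0.8, -5.0]
gripper_width: 0.0399
gripper_force: 40.0
time_s: 28.3
tcp_pos: [0.4541, -0.1918, 0.1109]
eef_rot: [180.0, 0.0, -11.1]
contact_force: [-0.0, 0.3, -5.7]
gripper_width: 0.0397
gripper_force: 40.0
time_s: 29.1
tcp_pos: [0.4546, -0.1904, 0.0443]
eef_rot: [180.0, 0.1, -1.0]
contact_force: [0.5, 0.0, -5.1]
gripper_width: 0.0394
gripper_force: 40.0
t 29.1 tcp [ 454.6 -190.4   44.3] rot [ 1.8e+02  1.0e-01 -1.0e+00] F [ 0.5  0.  -5.1] w 39.4 gf 40.0
units x,y,z [ 0.02 -0.02  0.57] wz 0.01
15 923 [81.5 82.3 83.1]
21 973 [81.5 82.3 83. ]
27 1001 [81.5 82.3 83. ]
33 2804 [39.2 72.1 82.6]
```

```bash
python3 -m pendant '[[[0,0,0.12,0,0,0,-1],[0,0,0.12,0,0,0,-1],[0,0,0.12,0,0,0,-1],[0,0,0.08,0,0,0,-1],[0,0,0.05,0,0,0,-1],[0,0,0.03,0,0,0,-1],[0,0,0,0,0,0,-1],[0,0,0,0,0,0,-1]]]'
python3 -m pendant '[[[0,0,0,0,0,0,-0.1],[0,0,0,0,0,0,0.2],[0,0,0,0,0,0,0.4],[0,0,0,0,0,0,0.4],[0,0,0,0,0,0,0.4],[0,0,0,0,0,0,0.4],[0,0,-0.4,0,0,0,0.4],[0,0,-0.8,0,0,0,0.4]]]'
python3 -m pendant '[[[0,0,-0.9,0,0,0,0.4],[0,0,-0.9,0,0,0,0.4],[0,0,-0.9,0,0,0,0.4],[0,0,-0.4,0,0,0,0.4],[0,0,0,0,0,0,0.4],[0,0,0,0,0,0,0.4],[0,0,0,0,0,0,0.4],[0,0,0,0,0,0,0.4]]]'
python3 - <<'E'
from h import *
for n in ("top","scene"):
  c=cap(n); print(n)
  for o in tops(c,.045,.085,(.38,.6,-.45,.3),80): print(o)
go(535,136,133,-5)
E
```

```text
time_s: 29.95
tcp_pos: [0.4551, -0.1903, 0.0346]
eef_rot: [-180.0, -0.0, -0.9]
contact_force: [-0.0, 0.2, -5.3]
gripper_width: 0.0398
gripper_force: 40.0
time_s: 30.75
tcp_pos: [0.4541, -0.1903, 0.0583]
eef_rot: [-180.0, 0.1, -1.0]
contact_force: [-0.0, -0.2, -0.6]
gripper_width: 0.0615
gripper_force: 0.0
time_s: 31.55
tcp_pos: [0.4545, -0.1903, 0.1197]
eef_rot: [-180.0, 0.1, -1.0]
contact_force: [0.3, -0.2, -0.1]
gripper_width: 0.061
gripper_force: 0.0
top
(array([251., 176.]), 534, 136, 63, 81, 41, -5.1)
(array([250., 217.]), 426, 140, 63, 79, 41, -0.8)
(array([210., 215.]), 434, 240, 67, 42, 41, 44.1)
(array([444., 216.]), 423, -353, 69, 49, 21, 88.9)
(array([379., 218.]), 419, -185, 70, 42, 17, -83.1)
(array([412., 231.]), 383, -270, 79, 78, 5, 88.7)
scene
(array([331., 171.]), 440, 235, 67, 53, 38, -36.5)
(array([299., 187.]), 432, 136, 63, 89, 48, 1.3)
(array([322., 218.]), 538, 133, 63, 88, 45, -5.2)
(array([192., 259.]), 459, -191, 70, 92, 40, -1.2)
(array([126., 297.]), 459, -359, 70, 92, 44, -2.5)
t 31.65 tcp [ 454.7 -190.3  120. ] rot [-1.8e+02  1.0e-01 -9.0e-01] F [ 0.3 -0.4 -0.6] w 61.5 gf 0.0
units x,y,z [  3.74 -16.38   0.05] wz 1.01
```

```bash
python3 -m pendant '[[[0.1,-0.5,0,0,0,0,0.5],[0.22,-0.95,0,0,0,0,0.5],[0.22,-0.95,0,0,0,0,0.5],[0.22,-0.95,0,0,0,0,0.5],[0.22,-0.95,0,0,0,0,0.5],[0.22,-0.95,0,0,0,0,0.5],[0.22,-0.95,0,0,0,0,0.5],[0.22,-0.95,0,0,0,0,0.5]]]' 40
python3 -m pendant '[[[0.22,-0.95,0,0,0,0,0.5],[0.22,-0.95,0,0,0,0,0.5],[0.22,-0.95,0,0,0,0,0.5],[0.22,-0.95,0,0,0,0,0.5],[0.22,-0.95,0,0,0,0,0.5],[0.22,-0.95,0,0,0,0,0.5],[0.22,-0.95,0,0,0,0,0.5],[0.22,-0.95,0,0,0,0,0.5]]]'
python3 -m pendant '[[[0.22,-0.95,0,0,0,0,0.5],[0.1,-0.7,0,0,0,0,0.5],[0,0,0.3,0,0,0.5,0.5],[0,0,0.3,0,0,0.5,0.5],[0,0,0.3,0,0,0,0.5],[0,0,0.3,0,0,0,0.5],[0,0,0.3,0,0,0,0.5],[0,0,0,0,0,0,0.5]]]'
python3 - <<'E'
from h import *
c=cap("wrist"); print(tops(c,.045,.085,(.48,.6,.08,.2),300)); go(536,135,38,-5)
E
```

```text
time_s: 32.45
tcp_pos: [0.4903, -0.0466, 0.1205]
eef_rot: [-180.0, 0.0, -0.9]
contact_force: [-0.0, -0.5, 0.6]
gripper_width: 0.0658
gripper_force: 0.0
time_s: 33.25
tcp_pos: [0.528, 0.1049, 0.1205]
eef_rot: [180.0, 0.0, -0.9]
contact_force: [0.4, 0.0, -0.1]
gripper_width: 0.0658
gripper_force: 0.0
time_s: 34.05
tcp_pos: [0.5343, 0.136, 0.0896]
eef_rot: [180.0, 0.1, -4.9]
contact_force: [0.1, 0.2, -0.3]
gripper_width: 0.0654
gripper_force: 0.0
[(array([282., 221.]), 537, 136, 64, 83, 40, -5.2)]
t 34.1 tcp [534.6 136.2  90.1] rot [180.    0.   -4.9] F [-1.1 -0.8  0.8] w 66.0 gf 0.0
units x,y,z [0.07 0.05 3.31] wz 0.02
```

```bash
python3 -m pendant '[[[0.08,0.03,0.3,0,0,0,0.5],[0,0,0.6,0,0,0,0.5],[0,0,0.6,0,0,0,0.5],[0,0,0.6,0,0,0,0.5],[0,0,0.5,0,0,0,0.5],[0,0,0.3,0,0,0,0.5],[0,0,0.15,0,0,0,0.5],[0,0,0.1,0,0,0,0.5]]]' 40
python3 -m pendant '[[[0,0,0,0,0,0,0.5],[0,0,0,0,0,0,-1],[0,0,0,0,0,0,-1],[0,0,0,0,0,0,-1],[0,0,0,0,0,0,-1],[0,0,0,0,0,0,-1],[0,0,0,0,0,0,-1],[0,0,0,0,0,0,-1]]]' 40
python3 -m pendant '[[[0,0,-0.3,0,0,0,-1],[0,0,-0.6,0,0,0,-1],[0,0,-0.8,0,0,0,-1],[0,0,-0.8,0,0,0,-1],[0,0,-0.8,0,0,0,-1],[0,0,-0.6,0,0,0,-1],[0,0,-0.4,0,0,0,-1],[0,0,0,0,0,0,-1]]]'
python3 -m pendant '[[[0,0,0,0,0,0,-1],[0,0,0,0,0,0,-1],[0,0,0,0,0,0,-1],[0,0,0,0,0,0,-1],[0,0,0,0,0,0,-1],[0,0,0,0,0,0,-1],[0,0,0,0,0,0,-1],[0,0,0,0,0,0,-1]]]'
python3 - <<'E'
from h import *
go(455,-275,125,-1)
go(625,-33,125,0)
E
```

```text
time_s: 34.9
tcp_pos: [0.5365, 0.1357, 0.0273]
eef_rot: [180.0, 0.0, -4.9]
contact_force: [-0.6, 0.0, 0.5]
gripper_width: 0.066
gripper_force: 0.0
time_s: 35.7
tcp_pos: [0.5365, 0.1357, 0.0278]
eef_rot: [-180.0, -0.0, -4.9]
contact_force: [-2.0, 0.2, 3.2]
gripper_width: 0.0397
gripper_force: 40.0
time_s: 36.5
tcp_pos: [0.537, 0.136, 0.1149]
eef_rot: [-179.9, -0.1, -4.9]
contact_force: [0.2, 0.1, -1.9]
gripper_width: 0.0399
gripper_force: 40.0
time_s: 37.3
tcp_pos: [0.5364, 0.1357, 0.1136]
eef_rot: [180.0, 0.0, -4.9]
contact_force: [-0.3, 0.6, -1.5]
gripper_width: 0.0396
gripper_force: 40.0
t 37.3 tcp [536.4 135.7 113.6] rot [180.    0.   -4.9] F [-0.3  0.6 -1.5] w 39.6 gf 40.0
units x,y,z [-2.28 20.81  0.13] wz -0.99
t 37.3 tcp [536.4 135.7 113.6] rot [180.    0.   -4.9] F [-0.3  0.6 -1.5] w 39.6 gf 40.0
units x,y,z [5.14 8.02 0.13] wz -1.24
```

C weighs about 1.5 N, so it is nearly empty and goes to the refill bin.

```bash
python3 -m pendant '[[[0.25,0.4,0,0,0,0,-1],[0.5,0.8,0,0,0,0,-1],[0.5,0.8,0,0,0,0,-1],[0.5,0.8,0,0,0,0,-1],[0.5,0.8,0,0,0,0,-1],[0.5,0.8,0,0,0,0,-1],[0.5,0.8,0,0,0,0,-1],[0.5,0.8,0,0,0,0,-1]]]'
python3 -m pendant '[[[0.5,0.8,0,0,0,0,-1],[0.5,0.8,0,0,0,0,-1],[0.4,0.42,0,0,0,0,-1],[0,0,0.4,0,0,-0.6,-1],[0,0,0.6,0,0,-0.6,-1],[0,0,0.6,0,0,0,-1],[0,0,0.6,0,0,0,-1],[0,0,0.6,0,0,0,-1]]]'
python3 -m pendant '[[[0,0,0.5,0,0,0,-1],[0,0,0.3,0,0,0,-1],[0,0,0.2,0,0,0,-1],[0,0,0.1,0,0,0,-1],[0,0,0,0,0,0,-1],[0,0,0,0,0,0,-1],[0,0,0,0,0,0,-1],[0,0,0,0,0,0,-1]]]'
python3 - <<'E'
from h import *
go(625,-33,37,0)
c=cap("wrist"); P=(cloud(c))*1000; t=c['state']['tcp_pos']*1000
k=(abs(P[...,1]-t[1])<17)&(P[...,0]-t[0]>15)&(P[...,0]-t[0]<60)&(P[...,2]>25)&(P[...,2]<120)
for x in range(15,40,6):
    q=P[k&(P[...,0]-t[0]>=x)&(P[...,0]-t[0]<x+6)]
    if len(q): print(x,len(q),np.percentile(q[:,2],[10,50,90]).round(1))
h=cv2.cvtColor(c["frame"],cv2.COLOR_BGR2HSV); y=(h[...,0]>20)&(h[...,0]<34)&(h[...,1]>150); Q=P[y]; Q=Q[np.isfinite(Q[:,2])]; print('yellow pts',len(Q), 'floor z',np.median(Q[Q[:,2]<15][:,2]),'x',np.percentile(Q[:,0],[1,99]),'y',np.percentile(Q[:,1],[1,99]))
E
```

```text
time_s: 38.1
tcp_pos: [0.6012, 0.0083, 0.1135]
eef_rot: [180.0, 0.0, -5.0]
contact_force: [0.9, 0.1, -1.8]
gripper_width: 0.0397
gripper_force: 40.0
time_s: 38.9
tcp_pos: [0.6251, -0.033, 0.0566]
eef_rot: [180.0, 0.0, -0.2]
contact_force: [-0.6, -0.1, -1.0]
gripper_width: 0.0399
gripper_force: 40.0
time_s: 39.7
tcp_pos: [0.6253, -0.033, 0.0359]
eef_rot: [-180.0, -0.0, -0.1]
contact_force: [-0.1, 0.9, -1.1]
gripper_width: 0.0398
gripper_force: 40.0
t 39.7 tcp [625.3 -33.   35.9] rot [-1.8e+02 -0.0e+00 -1.0e-01] F [-0.1  0.9 -1.1] w 39.8 gf 40.0
units x,y,z [-0.02 -0.    0.65] wz -0.04
15 910 [71.  71.7 72.4]
21 934 [71.  71.7 72.5]
27 972 [70.9 71.7 72.4]
33 2202 [36.5 68.4 72.1]
39 416 [31.9 51.7 69.1]
yellow pts 15198 floor z 3.5705895388055966 x [538.43711866 687.99163245] y [-83.91881005  21.2184142 ]
```

```bash
python3 -m pendant '[[[0,0,0.12,0,0,0,-1],[0,0,0.12,0,0,0,-1],[0,0,0.12,0,0,0,-1],[0,0,0.1,0,0,0,-1],[0,0,0.05,0,0,0,-1],[0,0,0.04,0,0,0,-1],[0,0,0,0,0,0,-1],[0,0,0,0,0,0,-1]]]'
python3 -m pendant '[[[0,0,0,0,0,0,-0.1],[0,0,0,0,0,0,0.2],[0,0,0,0,0,0,0.4],[0,0,0,0,0,0,0.4],[0,0,0,0,0,0,0.4],[0,0,0,0,0,0,0.4],[0,0,-0.4,0,0,0,0.4],[0,0,-0.8,0,0,0,0.4]]]'
python3 -m pendant '[[[0,0,-0.9,0,0,0,0.4],[0,0,-0.9,0,0,0,0.4],[0,0,-0.9,0,0,0,0.4],[0,0,-0.6,0,0,0,0.4],[0,0,0,0,0,0,0.4],[0,0,0,0,0,0,0.4],[0,0,0,0,0,0,0.4],[0,0,0,0,0,0,0.4]]]'
python3 - <<'E'
from h import *
for n in ("top","scene"):
  c=cap(n); print(n)
  for o in tops(c,.045,.085,(.35,.7,-.45,.4),50): print(o)
go(428,139,133,0)
E
```

```text
time_s: 40.55
tcp_pos: [0.6252, -0.033, 0.0246]
eef_rot: [180.0, -0.0, -0.1]
contact_force: [-0.3, 0.0, -1.8]
gripper_width: 0.04
gripper_force: 40.0
time_s: 41.35
tcp_pos: [0.6242, -0.0332, 0.048]
eef_rot: [180.0, 0.1, -0.2]
contact_force: [0.4, -0.3, 0.4]
gripper_width: 0.0612
gripper_force: 0.0
time_s: 42.15
tcp_pos: [0.6246, -0.0331, 0.1135]
eef_rot: [180.0, 0.1, -0.2]
contact_force: [-0.8, 0.4, -0.3]
gripper_width: 0.0611
gripper_force: 0.0
top
(array([416., 138.]), 629, -294, 49, 256, 10, 88.9)
(array([316., 148.]), 603, -31, 59, 42, 39, -1.5)
(array([378., 205.]), 452, -186, 70, 82, 41, -1.9)
(array([442., 204.]), 452, -354, 69, 79, 48, -2.5)
(array([205., 216.]), 432, 256, 67, 33, 12, 9.0)
(array([412., 232.]), 382, -270, 78, 78, 8, 88.7)
scene
(array([333., 173.]), 448, 239, 66, 53, 29, -72.5)
(array([192., 259.]), 459, -191, 70, 93, 40, -1.2)
(array([147., 254.]), 389, -275, 70, 69, 29, -88.8)
(array([290., 286.]), 639, -34, 59, 59, 42, -0.6)
(array([126., 297.]), 460, -359, 70, 92, 44, -1.2)
(array([192., 345.]), 630, -278, 50, 289, 12, 89.0)
t 42.25 tcp [624.8 -33.1 113.8] rot [ 1.8e+02  1.0e-01 -1.0e-01] F [-0.3 -0.3  0.2] w 61.2 gf 0.0
units x,y,z [-9.86 -8.58 -0.26] wz -0.04
```

```bash
python3 -m pendant '[[[-0.5,-0.45,0,0,0,0,0.5],[-0.9,-0.78,0,0,0,0,0.5],[-0.9,-0.78,0,0,0,0,0.5],[-0.9,-0.78,0,0,0,0,0.5],[-0.9,-0.78,0,0,0,0,0.5],[-0.9,-0.78,0,0,0,0,0.5],[-0.9,-0.78,0,0,0,0,0.5],[-0.9,-0.78,0,0,0,0,0.5]]]' 40
python3 -m pendant '[[[-0.9,-0.78,0,0,0,0,0.5],[-0.9,-0.78,0,0,0,0,0.5],[-0.9,-0.78,0,0,0,0,0.5],[-0.4,-0.33,0,0,0,0,0.5],[0,0,0,0,0,0,0.5],[0,0,0,0,0,0,0.5],[0,0,0,0,0,0,0.5],[0,0,0,0,0,0,0.5]]]'
python3 - <<'E'
from h import *
for n in ("top","scene","wrist"):
  c=cap(n); print(n)
  for o in tops(c,.045,.085,(.35,.7,0,.4),50 if n!="wrist" else 400): print(o)
go(428,139,41,0)
E
```

```text
time_s: 43.05
tcp_pos: [0.4881, 0.0862, 0.1144]
eef_rot: [-180.0, 0.0, -0.1]
contact_force: [-0.5, 0.0, -0.5]
gripper_width: 0.0657
gripper_force: 0.0
time_s: 43.85
tcp_pos: [0.428, 0.1387, 0.1144]
eef_rot: [180.0, 0.0, -0.2]
contact_force: [0.1, -0.2, -0.2]
gripper_width: 0.0661
gripper_force: 0.0
top
(array([274., 147.]), 609, 77, 58, 18, 18, -1.1)
scene
(array([331., 171.]), 440, 235, 67, 53, 38, -36.5)
(array([300., 188.]), 433, 137, 63, 88, 47, 1.1)
(array([320., 253.]), 614, 74, 59, 26, 22, -10.8)
wrist
(array([280., 210.]), 430, 140, 63, 83, 39, 1.1)
(array([143., 206.]), 438, 237, 67, 50, 41, -49.1)
t 44.0 tcp [427.8 138.7 114.4] rot [180.    0.   -0.2] F [ 1.1  0.3 -0.3] w 65.7 gf 0.0
units x,y,z [ 0.01 -0.01  4.37] wz -0.05
```

```bash
python3 -m pendant '[[[0.05,-0.02,0.4,0,0,-0.15,0.5],[0,0,0.7,0,0,0,0.5],[0,0,0.8,0,0,0,0.5],[0,0,0.8,0,0,0,0.5],[0,0,0.7,0,0,0,0.5],[0,0,0.5,0,0,0,0.5],[0,0,0.3,0,0,0,0.5],[0,0,0.17,0,0,0,0.5]]]' 40
python3 -m pendant '[[[0,0,0,0,0,0,0.5],[0,0,0,0,0,0,-1],[0,0,0,0,0,0,-1],[0,0,0,0,0,0,-1],[0,0,0,0,0,0,-1],[0,0,0,0,0,0,-1],[0,0,0,0,0,0,-1],[0,0,0,0,0,0,-1]]]' 40
python3 -m pendant '[[[0,0,-0.3,0,0,0,-1],[0,0,-0.6,0,0,0,-1],[0,0,-0.8,0,0,0,-1],[0,0,-0.8,0,0,0,-1],[0,0,-0.8,0,0,0,-1],[0,0,-0.6,0,0,0,-1],[0,0,-0.4,0,0,0,-1],[0,0,0,0,0,0,-1]]]'
python3 -m pendant '[[[0,0,0,0,0,0,-1],[0,0,0,0,0,0,-1],[0,0,0,0,0,0,-1],[0,0,0,0,0,0,-1],[0,0,0,0,0,0,-1],[0,0,0,0,0,0,-1],[0,0,0,0,0,0,-1],[0,0,0,0,0,0,-1]]]'
python3 - <<'E'
from h import *
go(455,-275,125,-1)
go(490,-33,125,0)
E
```

```text
time_s: 44.8
tcp_pos: [0.4286, 0.1393, 0.0266]
eef_rot: [180.0, 0.0, 0.5]
contact_force: [0.7, -0.8, -0.2]
gripper_width: 0.0658
gripper_force: 0.0
time_s: 45.6
tcp_pos: [0.4288, 0.1397, 0.0274]
eef_rot: [-180.0, -0.0, 0.5]
contact_force: [-1.4, -0.3, 6.1]
gripper_width: 0.0395
gripper_force: 39.9
time_s: 46.4
tcp_pos: [0.4287, 0.1396, 0.1138]
eef_rot: [-180.0, -0.0, 0.4]
contact_force: [0.1, 0.3, -4.9]
gripper_width: 0.0398
gripper_force: 39.9
time_s: 47.2
tcp_pos: [0.4286, 0.1395, 0.1132]
eef_rot: [-180.0, -0.0, 0.5]
contact_force: [0.3, -0.4, -4.7]
gripper_width: 0.0394
gripper_force: 39.9
t 47.2 tcp [428.6 139.5 113.2] rot [-180.    -0.     0.5] F [ 0.3 -0.4 -4.7] w 39.4 gf 39.9
units x,y,z [ 1.15 20.73  0.11] wz 0.36
t 47.2 tcp [428.6 139.5 113.2] rot [-180.    -0.     0.5] F [ 0.3 -0.4 -4.7] w 39.4 gf 39.9
units x,y,z [3.   8.65 0.11] wz 0.11
```

D weighs about 4.8 N, so it is full and takes the middle slot of the tray.

```bash
python3 -m pendant '[[[0,0.4,0,0,0,0,-1],[0.1,0.7,0,0,0,0,-1],[0.1,0.95,0,0,0,0,-1],[0.1,0.95,0,0,0,0,-1],[0.1,0.95,0,0,0,0,-1],[0.1,0.95,0,0,0,0,-1],[0.1,0.95,0,0,0,0,-1],[0.1,0.95,0,0,0,0,-1]]]'
python3 -m pendant '[[[0.1,0.95,0,0,0,0,-1],[0.1,0.95,0,0,0,0,-1],[0.1,0.95,0,0,0,0,-1],[0.1,0.95,0,0,0,0,-1],[0.05,0.95,0,0,0,0,-1],[0,0.95,0,0,0,0,-1],[0,0.95,0,0,0,0,-1],[0,0.95,0,0,0,0,-1]]]'
python3 -m pendant '[[[0,0.95,0,0,0,0,-1],[0,0.95,0,0,0,0,-1],[0,0.95,0,0,0,0,-1],[0,0.95,0,0,0,0,-1],[0,0.95,0,0,0,0,-1],[0,0.8,0,0,0,0,-1],[0,0.5,0,0,0,0,-1],[0,0.28,0,0,0,0.36,-1]]]'
python3 - <<'E'
from h import *
go(455,-275,47,-1)
c=cap("wrist"); print(tops(c,.06,.076,(.4,.52,-.42,-.12),300))
E
```

```text
time_s: 48.0
tcp_pos: [0.4434, 0.0018, 0.1132]
eef_rot: [180.0, 0.0, 0.4]
contact_force: [-0.4, 0.3, -5.7]
gripper_width: 0.0397
gripper_force: 39.9
time_s: 48.8
tcp_pos: [0.4531, -0.1501, 0.1131]
eef_rot: [180.0, 0.0, 0.4]
contact_force: [0.1, -0.3, -4.5]
gripper_width: 0.0399
gripper_force: 39.9
time_s: 49.6
tcp_pos: [0.4542, -0.2761, 0.113]
eef_rot: [-180.0, 0.0, -1.1]
contact_force: [0.5, 0.4, -4.3]
gripper_width: 0.0397
gripper_force: 39.9
t 49.6 tcp [ 454.2 -276.1  113. ] rot [-180.     0.    -1.1] F [ 0.5  0.4 -4.3] w 39.7 gf 39.9
units x,y,z [ 0.04 -0.06  4.  ] wz -0.03
[(array([401., 203.]), 464, -358, 70, 64, 43, -1.5), (array([160., 207.]), 465, -192, 71, 60, 43, -0.8)]
```

```bash
python3 -m pendant '[[[0.04,-0.06,0.4,0,0,0,-1],[0,0,0.6,0,0,0,-1],[0,0,0.7,0,0,0,-1],[0,0,0.6,0,0,0,-1],[0,0,0.5,0,0,0,-1],[0,0,0.3,0,0,0,-1],[0,0,0.1,0,0,0,-1],[0,0,0,0,0,0,-1]]]'
python3 - <<'E'
from h import *
go(455,-275,47,-1)
c=cap("wrist"); P=(cloud(c))*1000; t=c['state']['tcp_pos']*1000
k=(abs(P[...,1]-t[1])<17)&(P[...,0]-t[0]>15)&(P[...,0]-t[0]<60)&(P[...,2]>25)&(P[...,2]<120)
for x in range(15,40,6):
    q=P[k&(P[...,0]-t[0]>=x)&(P[...,0]-t[0]<x+6)]
    if len(q): print(x,len(q),np.percentile(q[:,2],[10,50,90]).round(1))
E
```

```text
time_s: 50.45
tcp_pos: [0.4557, -0.2737, 0.049]
eef_rot: [180.0, 0.0, -1.0]
contact_force: [0.7, 0.1, -4.6]
gripper_width: 0.0394
gripper_force: 39.9
t 50.45 tcp [ 455.7 -273.7   49. ] rot [180.   0.  -1.] F [ 0.7  0.1 -4.6] w 39.4 gf 39.9
units x,y,z [-0.04  0.06  0.8 ] wz 0.01
15 903 [84.3 85.  85.7]
21 948 [84.3 85.1 85.9]
27 981 [84.3 85.1 85.8]
33 1024 [84.2 85.  85.8]
39 1873 [38.8 65.  82.8]
```

```bash
python3 -m pendant '[[[0,0.05,0.14,0,0,0,-1],[0,0,0.14,0,0,0,-1],[0,0,0.14,0,0,0,-1],[0,0,0.12,0,0,0,-1],[0,0,0.08,0,0,0,-1],[0,0,0.05,0,0,0,-1],[0,0,0,0,0,0,-1],[0,0,0,0,0,0,-1]]]'
python3 -m pendant '[[[0,0,0,0,0,0,-0.1],[0,0,0,0,0,0,0.2],[0,0,0,0,0,0,0.4],[0,0,0,0,0,0,0.4],[0,0,0,0,0,0,0.4],[0,0,0,0,0,0,0.4],[0,0,-0.4,0,0,0,0.4],[0,0,-0.8,0,0,0,0.4]]]'
python3 -m pendant '[[[0,0,-0.9,0,0,0,0.4],[0,0,-0.9,0,0,0,0.4],[0,0,-0.9,0,0,0,0.4],[0,0,-0.9,0,0,0,0.4],[0,0,-0.5,0,0,0,0],[0,0,0,0,0,0,-1],[0,0,0,0,0,0,-1],[0,0,0,0,0,0,-1]]]'
python3 -m pendant '[[[-0.4,0,0,0,0,0,-1],[-0.8,0,0,0,0,0,-1],[-0.8,0,0,0,0,0,-1],[-0.8,0,0,0,0,0,-1],[-0.8,0,0,0,0,0,-1],[-0.8,0,0,0,0,0,-1],[0,0,0,0,0,0,-1],[0,0,0,0,0,0,-1]]]'
python3 - <<'E'
from h import *
c=cap("scene"); cv2.imwrite("pics/s5.png",c["frame"]); 
for o in tops(c,.045,.09,(.35,.7,-.45,.4),50): print(o)
go(375,-275,30,-1)
E
```

```text
time_s: 51.3
tcp_pos: [0.4557, -0.2748, 0.0358]
eef_rot: [180.0, -0.0, -1.0]
contact_force: [-0.5, 0.7, -3.5]
gripper_width: 0.0398
gripper_force: 39.9
time_s: 52.1
tcp_pos: [0.4548, -0.2746, 0.0595]
eef_rot: [-180.0, 0.1, -1.0]
contact_force: [0.2, -0.9, -0.3]
gripper_width: 0.0609
gripper_force: 0.0
time_s: 52.9
tcp_pos: [0.4551, -0.2745, 0.1408]
eef_rot: [-180.0, 0.1, -1.0]
contact_force: [0.1, 0.9, -0.2]
gripper_width: 0.0348
gripper_force: 0.0
time_s: 53.7
tcp_pos: [0.3675, -0.2734, 0.1423]
eef_rot: [180.0, -0.1, -1.0]
contact_force: [-0.6, -0.5, 0.3]
gripper_width: 0.0004
gripper_force: 0.0
(array([331., 171.]), 441, 234, 67, 56, 38, -36.5)
(array([192., 259.]), 459, -191, 70, 92, 40, -1.2)
(array([147., 254.]), 390, -275, 71, 69, 30, -88.8)
(array([320., 253.]), 613, 74, 59, 24, 23, -6.1)
(array([160., 278.]), 461, -274, 71, 93, 39, -0.8)
(array([286., 281.]), 626, -34, 59, 84, 42, -0.6)
(array([127., 297.]), 460, -359, 70, 93, 44, -1.4)
(array([192., 345.]), 631, -278, 50, 289, 12, 88.7)
t 53.75 tcp [ 367.9 -273.4  142.2] rot [ 1.8e+02 -1.0e-01 -1.0e+00] F [ 0.1 -0.8 -0.7] w 0.5 gf 0.0
units x,y,z [0.35 0.07 6.31] wz 0.0
```

View pics/s5.png

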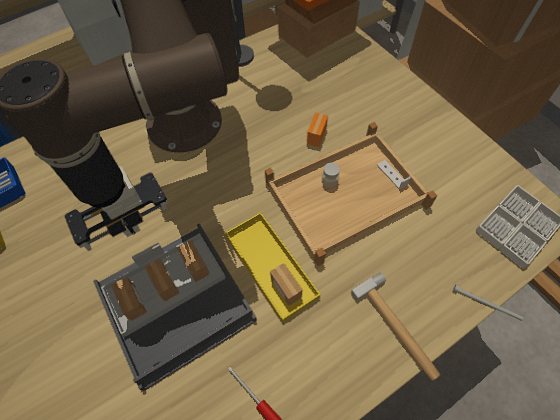

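The scene shows three cartons in the tray at (128,297), (161,278) and (193,259), and one in the bin at (286,283). The crate holds only the jar and bracket. Next I move in front of the grip plate with the fingers shut and push.

```bash
python3 -m pendant '[[[-0.5,0.05,0,0,0,0,-1],[-0.6,0,0,0,0,0,-1],[0,0,0,0,0,0,-1],[0,0,0.6,0,0,0,-1],[0,0,0.8,0,0,0,-1],[0,0,0.8,0,0,0,-1],[0,0,0.8,0,0,0,-1],[0,0,0.8,0,0,0,-1]]]'
python3 -m pendant '[[[0,0,0.7,0,0,0,-1],[0,0,0.5,0,0,0,-1],[0,0,0.3,0,0,0,-1],[0,0,0,0,0,0,-1],[0.2,0,0,0,0,0,-1],[0.2,0,0,0,0,0,-1],[0.2,0,0,0,0,0,-1],[0.1,0,0,0,0,0,-1]]]'
python3 -m pendant '[[[0.1,0,0,0,0,0,-1],[0.1,0,0,0,0,0,-1],[0.1,0,0,0,0,0,-1],[0.1,0,0,0,0,0,-1],[0.1,0,0,0,0,0,-1],[0.1,0,0,0,0,0,-1],[0.1,0,0,0,0,0,-1],[0.1,0,0,0,0,0,-1]]]'
python3 - <<'E'
from h import *
go(480,-275,50,-1)
c=cap("scene")
for o in tops(c,.045,.09,(.35,.6,-.45,-.1),50): print(o)
E
```

```text
time_s: 54.55
tcp_pos: [0.3457, -0.2739, 0.0652]
eef_rot: [180.0, -0.0, -1.0]
contact_force: [-0.4, -0.1, 0.3]
gripper_width: 0.0006
gripper_force: 0.0
time_s: 55.35
tcp_pos: [0.3606, -0.2742, 0.0361]
eef_rot: [180.0, -0.1, -1.0]
contact_force: [0.4, 0.5, 0.6]
gripper_width: 0.0005
gripper_force: 0.0
time_s: 56.15
tcp_pos: [0.3752, -0.2743, 0.0356]
eef_rot: [-180.0, 0.1, -1.0]
contact_force: [-3.6, -0.6, 1.8]
gripper_width: 0.0005
gripper_force: 2.1
t 56.15 tcp [ 375.2 -274.3   35.6] rot [-1.8e+02  1.0e-01 -1.0e+00] F [-3.6 -0.6  1.8] w 0.5 gf 2.1
units x,y,z [ 5.24 -0.05 -0.02] wz -0.0
(array([193., 261.]), 466, -191, 70, 92, 41, -0.9)
(array([149., 256.]), 393, -275, 69, 70, 36, 88.6)
(array([161., 280.]), 468, -273, 71, 91, 40, -0.8)
(array([128., 299.]), 467, -359, 70, 92, 44, -1.9)
```

```bash
python3 -m pendant '[[[0.15,0,0,0,0,0,-1],[0.2,0,0,0,0,0,-1],[0.25,0,0,0,0,0,-1],[0.3,0,0,0,0,0,-1],[0.3,0,0,0,0,0,-1],[0.3,0,0,0,0,0,-1],[0.3,0,0,0,0,0,-1],[0.3,0,0,0,0,0,-1]]]'
python3 -m pendant '[[[0.3,0,0,0,0,0,-1],[0.3,0,0,0,0,0,-1],[0.3,0,0,0,0,0,-1],[0.3,0,0,0,0,0,-1],[0.3,0,0,0,0,0,-1],[0.25,0,0,0,0,0,-1],[0.2,0,0,0,0,0,-1],[0.15,0,0,0,0,0,-1]]]'
python3 -m pendant '[[[0.1,0,0,0,0,0,-1],[0.1,0,0,0,0,0,-1],[0.08,0,0,0,0,0,-1],[0.08,0,0,0,0,0,-1],[0.08,0,0,0,0,0,-1],[0.08,0,0,0,0,0,-1],[0.08,0,0,0,0,0,-1],[0.08,0,0,0,0,0,-1]]]'
python3 - <<'E'
from h import *
go(480,-275,50,-1)
E
```

```text
time_s: 57.0
tcp_pos: [0.418, -0.2749, 0.0355]
eef_rot: [-180.0, 0.0, -1.0]
contact_force: [-4.0, 1.3, -0.0]
gripper_width: 0.0003
gripper_force: 2.2
time_s: 57.8
tcp_pos: [0.4601, -0.2758, 0.0357]
eef_rot: [-180.0, -0.0, -1.0]
contact_force: [-4.5, 1.5, -1.3]
gripper_width: 0.0004
gripper_force: 2.1
time_s: 58.6
tcp_pos: [0.4734, -0.276, 0.0357]
eef_rot: [-180.0, 0.0, -1.0]
contact_force: [-4.3, 2.6, -1.7]
gripper_width: 0.0003
gripper_force: 2.1
t 58.6 tcp [ 473.4 -276.    35.7] rot [-180.    0.   -1.] F [-4.3  2.6 -1.7] w 0.3 gf 2.1
units x,y,z [ 0.33 -0.06 -0.01] wz 0.0
```

```bash
python3 -m pendant '[[[0.06,0,0,0,0,0,-1],[0.06,0,0,0,0,0,-1],[0.06,0,0,0,0,0,-1],[0.06,0,0,0,0,0,-1],[0.06,0,0,0,0,0,-1],[0,0,0,0,0,0,-1],[0,0,0,0,0,0,-1],[0,0,0,0,0,0,-1]]]'
python3 -m pendant '[[[0.06,0,0,0,0,0,-1],[0.05,0,0,0,0,0,-1],[0.05,0,0,0,0,0,-1],[0.05,0,0,0,0,0,-1],[0,0,0,0,0,0,-1],[0,0,0,0,0,0,-1],[0,0,0,0,0,0,-1],[0,0,0,0,0,0,-1]]]'
python3 - <<'E'
from h import *
go(480,-275,50,-1)
E
```

```text
time_s: 59.4
tcp_pos: [0.4733, -0.2759, 0.0357]
eef_rot: [-179.9, 0.6, -1.1]
contact_force: [-21.9, 2.7, 15.4]
gripper_width: 0.0003
gripper_force: 10.9
time_s: 60.2
tcp_pos: [0.4731, -0.2759, 0.0357]
eef_rot: [-179.9, 1.0, -1.1]
contact_force: [-34.2, 3.7, 28.7]
gripper_width: 0.0005
gripper_force: 17.2
t 60.2 tcp [ 473.1 -275.9   35.7] rot [-179.9    1.    -1.1] F [-34.2   3.7  28.7] w 0.5 gf 17.2
units x,y,z [ 0.34 -0.05 -0.01] wz -0.02
```

The force has risen to 34 N, so the tray is at its stop. I back off, rise and check.

```bash
python3 -m pendant '[[[-0.1,0,0,0,0,0,-1],[-0.2,0,0,0,0,0,-1],[-0.3,0,0,0,0,0,-1],[-0.5,0,0,0,0,0,-1],[-0.6,0,0,0,0,0,-1],[-0.6,0,-0.3,0,0,0,-1],[0,0,-0.8,0,0,0,-1],[0,0,-0.9,0,0,0,-1]]]'
python3 -m pendant '[[[0,0,-0.9,0,0,0,-1],[0,0,-0.9,0,0,0,-1],[0,0,-0.9,0,0,0,-1],[0,0,-0.9,0,0,0,-1],[0,0,-0.5,0,0,0,-1],[-0.5,0,0,0,0,0,-1],[-0.5,0,0,0,0,0,-1],[0,0,0,0,0,0,-1]]]'
python3 - <<'E'
from h import *
go(400,-275,150,-1)
c=cap("scene"); cv2.imwrite("pics/s6.png",c["frame"])
for o in tops(c,.045,.09,(.35,.75,-.45,.4),50): print(o)
E
```

```text
time_s: 61.0
tcp_pos: [0.4365, -0.2755, 0.0765]
eef_rot: [180.0, 0.0, -1.0]
contact_force: [-0.2, -0.3, -0.1]
gripper_width: 0.0003
gripper_force: 0.0
time_s: 61.8
tcp_pos: [0.4151, -0.2747, 0.1569]
eef_rot: [-180.0, 0.1, -1.0]
contact_force: [0.4, -0.2, 0.2]
gripper_width: 0.0003
gripper_force: 0.0
t 61.8 tcp [ 415.1 -274.7  156.9] rot [-1.8e+02  1.0e-01 -1.0e+00] F [ 0.4 -0.2  0.2] w 0.3 gf 0.0
units x,y,z [-0.76  0.03  1.04] wz -0.01
(array([331., 171.]), 440, 235, 67, 53, 38, -36.5)
(array([320., 253.]), 613, 74, 59, 24, 22, -10.8)
(array([286., 281.]), 626, -34, 59, 84, 42, -0.8)
(array([212., 294.]), 563, -192, 70, 88, 40, -1.1)
(array([165., 289.]), 494, -276, 73, 71, 26, -89.2)
(array([178., 326.]), 585, -289, 70, 88, 41, 1.8)
(array([191., 345.]), 630, -278, 50, 288, 12, 89.1)
(array([145., 336.]), 564, -360, 70, 89, 43, -2.4)
```

View pics/s6.png

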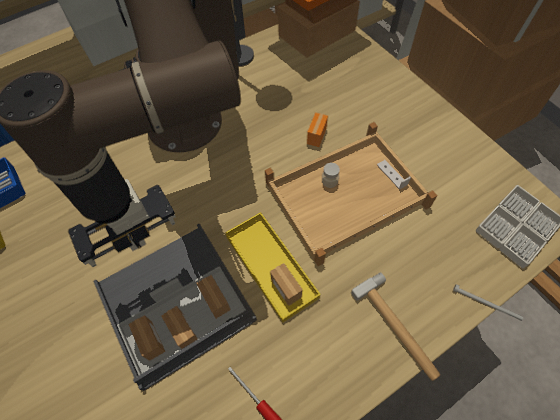

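The scene shows the grip plate at (165,289) and the middle carton at (178,326), knocked about 20 mm towards the rear. The tray travel measures about 104–105 mm, which is borderline against 106. I clear the arm and measure it from the top view.

```bash
python3 -m pendant '[[[0,-0.5,-0.5,0,0,0,-1],[0,-0.9,0,0,0,0,-1],[0,-0.9,0,0,0,0,-1],[0,-0.9,0,0,0,0,-1],[0,-0.9,0,0,0,0,-1],[0,-0.9,0,0,0,0,-1],[0,-0.9,0,0,0,0,-1],[0,-0.9,0,0,0,0,-1]]]'
python3 -m pendant '[[[0,-0.9,0,0,0,0,-1],[0,-0.9,0,0,0,0,-1],[0,-0.9,0,0,0,0,-1],[0,-0.9,0,0,0,0,-1],[0,-0.9,0,0,0,0,-1],[0,-0.9,0,0,0,0,-1],[0,-0.9,0,0,0,0,-1],[0,-0.5,0,0,0,0,-1]]]'
python3 - <<'E'
from h import *
c=cap("top"); f=c["frame"]
for o in tops(c,.045,.09,(.35,.75,-.45,-.1),30): print(o)
old=cv2.imread("pics/top0.png"); 
a=cv2.resize(f[120:250,340:470],(520,520),interpolation=2); a=cv2.convertScaleAbs(a,alpha=1.6)
cv2.imwrite("pics/t7.png",a)
E
```

```text
time_s: 62.65
tcp_pos: [0.42, -0.1379, 0.1681]
eef_rot: [180.0, -0.0, -1.0]
contact_force: [-0.6, 1.0, -0.0]
gripper_width: 0.0006
gripper_force: 0.0
time_s: 63.45
tcp_pos: [0.4223, -0.0017, 0.1681]
eef_rot: [-180.0, -0.0, -0.9]
contact_force: [-0.3, -0.3, 0.9]
gripper_width: 0.0005
gripper_force: 0.0
(array([412., 149.]), 583, -270, 66, 285, 94, 88.9)
(array([377., 165.]), 555, -187, 69, 83, 47, -0.8)
(array([441., 164.]), 557, -356, 69, 82, 51, -0.3)
(array([411., 191.]), 485, -271, 78, 78, 10, 89.2)
```

View pics/t7.png

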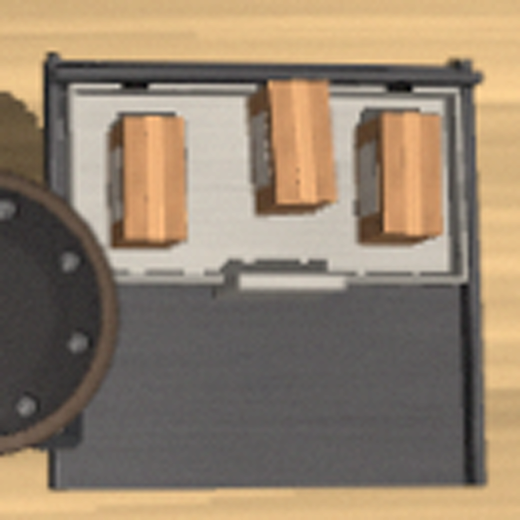

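```bash
python3 -m pendant '[[[0.2,0.5,-0.3,0,0,0,-1],[0.2,0.9,-0.3,0,0,0,-1],[0.2,0.9,-0.3,0,0,0,-1],[0.2,0.9,0,0,0,0,-1],[0.2,0.9,0,0,0,0,-1],[0.2,0.9,0,0,0,0,-1],[0.2,0.9,0,0,0,0,-1],[0.2,0.9,0,0,0,0,-1]]]'
python3 -m pendant '[[[0.2,0.9,0,0,0,0,-1],[0.2,0.9,0,0,0,0,-1],[0.2,0.9,0,0,0,0,-1],[0.2,0.9,0,0,0,0,-1],[0.2,0.9,0,0,0,0,-1],[0.2,0.9,0,0,0,0,-1],[0,0.9,0,0,0,0,-1],[0,0.6,0,0,0,0,-1]]]'
python3 -m pendant '[[[0,0,0,0,0,0,-1],[0,0,0,0,0,0,-1],[0,0,0,0,0,0,-1],[0,0,0,0,0,0,-1],[0,0,0,0,0,0,-1],[0,0,0,0,0,0,-1],[0,0,0,0,0,0,-1],[0,0,0,0,0,0,-1]]]'
python3 - <<'E'
from h import *
c=cap("wrist"); P=cloud(c)*1000; print(c['state']['tcp_pos'])
for y in (-360,-330,-290,-240,-190):
    print(y,end=': ')
    for x in range(565,650,3):
        k=(abs(P[...,1]-y)<4)&(abs(P[...,0]-x)<1.5)
        if k.sum()>2: print(x,round(float(np.median(P[k][:,2]))),end='  ')
    print()
cv2.imwrite("pics/w8.png",cv2.convertScaleAbs(c["frame"],alpha=1.3))
print([ (q,proj(c,np.array(q)/1000).round()) for q in ((620,-275,37),(630,-275,50))])
E
```

```text
time_s: 64.3
tcp_pos: [0.4518, -0.1415, 0.1861]
eef_rot: [180.0, -0.0, -1.0]
contact_force: [0.4, 0.2, 0.5]
gripper_width: 0.0002
gripper_force: 0.0
time_s: 65.1
tcp_pos: [0.473, -0.2801, 0.1858]
eef_rot: [180.0, 0.0, -1.1]
contact_force: [-0.2, 0.2, 0.0]
gripper_width: 0.0002
gripper_force: 0.0
time_s: 65.9
tcp_pos: [0.4735, -0.278, 0.1858]
eef_rot: [180.0, 0.0, -1.0]
contact_force: [-1.3, -0.7, 1.0]
gripper_width: 0.0006
gripper_force: 0.0
[ 0.4734668  -0.27795281  0.18578402]
-360: 565 71  568 71  571 71  574 71  577 71  580 71  583 71  586 71  589 71  592 71  595 71  598 71  601 71  610 15  613 14  616 15  619 14  622 31  625 43  628 50  631 50  634 49  643 10  646 9  
-330: 565 14  568 15  571 15  574 15  577 15  580 15  583 14  586 15  589 15  592 15  595 15  598 15  601 15  604 15  607 15  610 14  613 14  616 15  619 15  622 26  625 39  628 50  631 50  634 49  643 10  646 10  649 -1  
-290: 565 71  568 71  571 71  574 71  577 71  580 71  583 71  586 71  589 71  592 71  595 71  598 71  601 71  604 71  607 71  610 70  613 71  616 71  619 71  622 70  628 49  631 50  634 49  646 10  649 9  
-240: 565 15  568 15  571 14  574 15  577 15  580 14  583 14  586 15  589 15  592 15  595 15  598 14  601 15  604 15  607 15  610 15  613 15  616 15  619 15  622 16  625 35  628 46  631 50  634 50  637 49  646 10  649 9  
-190: 565 71  568 71  571 71  574 71  577 71  580 71  583 71  586 71  589 71  592 71  595 71  598 71  607 15  610 15  613 15  616 15  619 15  622 15  625 34  628 46  631 50  634 50  637 49  646 10  649 10  
[((620, -275, 37), array([276.,  25.])), ((630, -275, 50), array([276.,   9.]))]
```

View pics/w8.png

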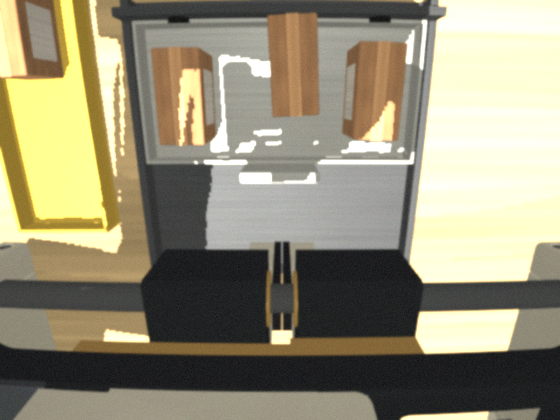

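In the wrist view all three tray cartons lie flat with tops at 71 mm and floor at 15 mm. The middle one, at (293,62), sits well inside the limits. The tray's rear wall (621–625 mm) is up against the stop blocks on the rear bar (626–628 mm), and it did not move between 22 and 34 N of push, so the tray is home. I open the fingers clear of everything and hand in.

```bash
python3 -m pendant '[[[0,0,-0.5,0,0,0,0],[0,0,-0.5,0,0,0,0],[0,0,0,0,0,0,0],[0,0,0,0,0,0,0],[0,0,0,0,0,0,0],[0,0,0,0,0,0,0],[0,0,0,0,0,0,0],[0,0,0,0,0,0,0]]]'
python3 - <<'E'
from h import *
c=cap("scene")
for o in tops(c,.045,.09,(.4,.75,-.45,.3),50): print(o)
print(r.close_job())
E
```

```text
time_s: 66.75
tcp_pos: [0.4733, -0.278, 0.2055]
eef_rot: [-180.0, 0.0, -1.0]
contact_force: [0.3, -0.3, 0.5]
gripper_width: 0.0436
gripper_force: 0.0
(array([331., 171.]), 440, 235, 67, 53, 38, -36.5)
(array([320., 253.]), 613, 74, 59, 24, 23, -5.8)
(array([286., 281.]), 626, -34, 59, 84, 42, -0.6)
(array([212., 294.]), 562, -192, 70, 87, 40, -1.1)
(array([165., 289.]), 494, -276, 73, 71, 27, -89.2)
(array([178., 327.]), 585, -289, 71, 89, 41, 1.6)
(array([192., 345.]), 630, -278, 50, 289, 13, 89.2)
(array([145., 336.]), 565, -360, 71, 89, 44, -2.4)
the job is handed in; nothing more can be done
None
```

The job is handed in, with no verdict returned: three full cartons are in the tray, the one nearly empty carton is in the yellow bin, the jar and bracket are still in the crate, and the tray was pushed until it stopped hard (measured travel about 105 mm, just under the required 106, but its rear wall is up against the stop).

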